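# Load the copy stand with new seal electrotypes and set the lens

## Task

Swing the lens arm clear of the copy stage, at least a quarter turn from its stop; then take the white crucible off the stage and stand it upright on the round cork mat, and lay every pale bronze electrotype seal from the shelf flat on the dark stage plate, side by side, none on top of another. With the stage loaded, swing the lens arm back over it fully home against its stop, and only then turn the focus dial until its pointer stands at the long index mark. Leave everything else on the shelf where it is.

Things in the scene. Friction and masses are not known exactly. Their poses are not given: they have to be found in the camera images.
- stage_mid (a point): Centre of the top of the stage: a flat dark grey plate 190 mm (its x) by 160 mm (its y), top 8 mm above the shelf, no rim. x, y along the plate's sides, z up. The copy stand (plate, post, arm) is fixed. Its upright post (32 mm thick, foot 100 mm square, 16 mm high) stands 140 mm along the plate's x and 180 mm along its y from the plate's centre.
- lens_arm (a joint): Angle of the lens arm about its upright post, rad. 0: against its stop, lens over the stage centre. Grows clockwise seen from above, out over the mat and the dial box, up to 2.0. Held by friction (0.25 N m, about 2 N at the grip), stays where left. A quarter turn (1.57) is clear of the stage; near 1.8 it is well away from the mat too.
- swing_grip (a point): Point to grip on the arm's upright black rubber grip: a round post 22 mm across that rises from the top of the bar, 192 to 242 mm above the shelf, 160 mm from the hinge axis. This point is on the post's axis, 219 mm above the shelf. It moves with the arm.
- swing_hinge (a point): On the hinge axis of the lens arm, 182 mm above the shelf; the hinge cap is 48 mm across, its top 200 mm above the shelf. The arm is an aluminium bar 26 mm wide, 171 to 193 mm above the shelf.
- lens (a point): Centre of the underside of the lens with its white ring lamp, 92 mm across, 75 mm high; it hangs at the end of the arm, 228 mm from the hinge axis, 114 mm above the shelf.
- focus (a joint): Angle of the focus dial about its vertical axis, rad; it grows clockwise seen from above, range 0 to 3.0. The pointer stands at the long index mark at 1.90. Light friction (0.04 N m); it stays where it is left.
- dial_grip (a point): On the axis of the focus dial, at grip height (70 mm above the shelf). The dial is a black disc 66 mm across, top 45 mm above the shelf, with a bar grip across it 56 mm long, 15 mm thick, from 45 to 75 mm above the shelf. The point's x axis points along the bar to its pointer end (white line). It sits on a fixed grey box 110 by 110 by 36 mm.
- pointer_tip (a point): Tip of the dial's white pointer line, on the rim of the disc, 36.5 mm from the axis, 45 mm above the shelf; turns with the dial.
- index_mark (a point): Where the pointer tip must stand: inner end of the long thick white index mark on the dial box (16 by 5 mm, the other marks are 5 by 1.5 mm), 36.5 mm from the dial's axis.
- mat: Round cork mat, 110 mm across, 5 mm thick, fixed on the shelf. Origin at the centre of its underside.
- crucible: White ceramic crucible, an open round pot 50 mm high, 48 mm across at the foot and 60 mm across at the rim. Origin at the centre of its underside, z up along its axis. Mass about 0.16 kg. It starts on the stage.
- seal_1: One of the two to four pale bronze electrotype seals on the shelf (may be absent): a pointed oval 68 by 44 mm, 14 mm thick. Origin at the centre of the solid (7 mm above whatever it lies on), x along its length, y across its width, z through its thickness. Mass about 0.17 kg. Either face may end up uppermost.
- seal_2: One of the two to four pale bronze electrotype seals on the shelf (may be absent): a pointed oval 66 by 40 mm, 14 mm thick. Origin at the centre of the solid (7 mm above whatever it lies on), x along its length, y across its width, z through its thickness. Mass about 0.17 kg. Either face may end up uppermost.
- seal_3: One of the two to four pale bronze electrotype seals on the shelf (may be absent): a rounded oval 66 by 46 mm, 14 mm thick. Origin at the centre of the solid (7 mm above whatever it lies on), x along its length, y across its width, z through its thickness. Mass about 0.17 kg. Either face may end up uppermost.
- seal_4: One of the two to four pale bronze electrotype seals on the shelf (may be absent): a shield 62 by 43 mm, its point towards -x, 14 mm thick. Origin at the centre of the solid (7 mm above whatever it lies on), x along its length, y across its width, z through its thickness. Mass about 0.17 kg. Either face may end up uppermost.
- plaster_cast: White round plaster cast, 84 mm across, 16 mm thick, loose. Bystander: leave alone.
- bar_clamp: Aluminium bar clamp, 240 mm long, 24 mm high, lying loose. Bystander: leave alone.
- dust_brush: Small brush 160 mm long, lying loose. Bystander: leave alone.
There are look-alikes about, which are no part of the job. Leave any blue, purple or turquoise look-alike of the seal_3 alone.

How it is judged:
On the way, in this order (a step that is already met when the one before it is completed fails the run):
1. the lens arm is swung clear, at least about a quarter turn (over 1.4 rad) (value of joint lens_arm above 1.4 rad), for 0.2 s.
2. with the arm clear, the crucible stands on the mat and every seal lies flat on the stage (value of joint lens_arm above 1.4 rad and horizontal distance between crucible and mat below 0.036 m and height (world z) of crucible between 0 and 0.012 m and angle between crucible's own z axis and vertical below 0.12 rad and linear speed of each of crucible, seal_1, seal_2, seal_3, seal_4 below 0.02 m/s and x of seal_1 in the frame of stage_mid between -0.078 and 0.078 m and y of seal_1 in the frame of stage_mid between -0.063 and 0.063 m and z of seal_1 in the frame of stage_mid between 0.002 and 0.012 m and angle between the z axis of each of seal_1, seal_2, seal_3, seal_4 and the z axis of stage_mid, either way round below 0.12 rad and x of seal_2 in the frame of stage_mid between -0.078 and 0.078 m and y of seal_2 in the frame of stage_mid between -0.063 and 0.063 m and z of seal_2 in the frame of stage_mid between 0.002 and 0.012 m and x of seal_3 in the frame of stage_mid between -0.078 and 0.078 m and y of seal_3 in the frame of stage_mid between -0.063 and 0.063 m and z of seal_3 in the frame of stage_mid between 0.002 and 0.012 m and x of seal_4 in the frame of stage_mid between -0.078 and 0.078 m and y of seal_4 in the frame of stage_mid between -0.063 and 0.063 m and z of seal_4 in the frame of stage_mid between 0.002 and 0.012 m), for 0.2 s.
3. the lens arm is back over the stage against its stop (value of joint lens_arm below 0.09 rad), for 0.2 s.
4. the focus dial's pointer is at the index mark, the arm being home (value of joint lens_arm below 0.09 rad and value of joint focus between 1.79 and 2.01 rad), for 0.2 s.
At the end, for the whole second after the job is handed in: Lens arm within 0.09 rad of its stop; dial within 0.11 rad of the index; crucible upright on the mat within 36 mm of its centre; every seal present flat, directly on the stage, its centre within 78 mm (x) and 63 mm (y) of the stage centre (all of step 4 and horizontal distance between crucible and mat below 0.036 m and height (world z) of crucible between 0 and 0.012 m and angle between crucible's own z axis and vertical below 0.12 rad and x of seal_1 in the frame of stage_mid between -0.078 and 0.078 m and y of seal_1 in the frame of stage_mid between -0.063 and 0.063 m and z of seal_1 in the frame of stage_mid between 0.002 and 0.012 m and angle between the z axis of each of seal_1, seal_2, seal_3, seal_4 and the z axis of stage_mid, either way round below 0.12 rad and x of seal_2 in the frame of stage_mid between -0.078 and 0.078 m and y of seal_2 in the frame of stage_mid between -0.063 and 0.063 m and z of seal_2 in the frame of stage_mid between 0.002 and 0.012 m and x of seal_3 in the frame of stage_mid between -0.078 and 0.078 m and y of seal_3 in the frame of stage_mid between -0.063 and 0.063 m and z of seal_3 in the frame of stage_mid between 0.002 and 0.012 m and x of seal_4 in the frame of stage_mid between -0.078 and 0.078 m and y of seal_4 in the frame of stage_mid between -0.063 and 0.063 m and z of seal_4 in the frame of stage_mid between 0.002 and 0.012 m); the robot touches nothing.
It fails at once if a bystander (plaster cast, clamp, brush) is moved more than 40 mm (distance of any of plaster_cast, bar_clamp, dust_brush from where it was at the start of the episode above 0.04 m).
Of seal_1, seal_2, seal_3, seal_4 only 2 to 4 are there at a start; the rules pass over those that are not, and their reading is None.
At some moment in a run one of crucible, seal_1, seal_2, seal_3, seal_4 may be knocked a few centimetres aside while the robot is not near it.
Once in a run the grip may slacken for a moment while it holds something.
It also fails if it takes over 210 s, if anything falls off the work surface, if the arm or the gripper's body presses on something with over 40 N, if the wrist force passes 120 N, or if a joint passes its speed limit or range.

## Robot

A 6-joint arm with a two-finger parallel gripper is mounted at the origin on the work surface. World frame = base frame: x ahead of the robot, y to its left, z up, the work surface at z = 0. Lengths are in m, angles in rad, forces in N, time in s.
With the tool pointing down it reaches from about 0.35 to 0.875 m from the base axis. Payload 4.2 kg.
Tool frame: the origin (TCP) lies midway between the tips of the shut fingers; the grasp point (between the pads) lies 19 mm behind it; z points along the fingers, y is the line along which they close (so a half turn about z gives the same grasp; the last joint's range is limited). The gripper opens to 85 mm and grips with 20 to 120 N. Pads are 22 mm wide; open, the fingers measure 114 mm over their backs; the gripper's body (76 mm by 85 mm) begins 54 mm behind the grasp point. The pads swing forward as they close: fully open they stand 13 mm farther back than shut.
Start: joints at [0.259, 0.385, 0.008, 0, -1.194, -0.259], TCP at [0.625, 0, 0.231] pointing down, gripper open.
Joint ranges: [-3.14, 3.14], [-1.21, 2.06], [-1.07, 1.41], [-3.16, 2.05], [-2.99, -0.16], [-3.1, 3.1]. Speed limits (rad/s): [2.79, 2.79, 3.14, 3.14, 3.14, 3.14].

## Interface

Orientations are given as a unit quaternion [w, x, y, z].
In Python, from rig import arm gives the robot as it stands.
- The arm moves only by the tool drive_tool, never from a script. Its argument "moves" is text: rows parted by semicolons, each of 6 numbers parted by spaces: the shift along the tool's x, y, z as a fraction of full scale, then the turn, a rotation vector about the tool's x, y, z as a fraction of full scale. A call has 1 to 20 rows; each row is the pose to reach, as a shift and turn from the pose commanded when the call began, along the tool's axes at that moment, turning the shorter way round; what a row does not reach only later rows make up. Full scale, the value 1, is 0.15 m for a shift and 360 degrees for a turn. A row lasts 1/10 s, in which the tool goes at most 50 mm and 8.59 degrees, less where a joint would pass 70% of its speed; a pose out of reach is approached as far as the arm can. A call with a number of a shift or a turn outside -1 to 1 is refused whole. A call with a gripper value outside its range is refused whole. "grip" is the opening, from -1 (shut) to 1 (fully open), set as the call begins (left out, the last holds). The fingers move at their own pace and stop on an object; the grip force is fixed at half the most. Time passes only in rows, so rows that repeat a pose let the fingers close. It gives the time, the measured TCP pose, the force, the opening and the grip force at its end, in the units of the state.
- arm.sense(): the state, without advancing time (a new reading comes with each control period).
- arm.read_camera(name): name is "scene" or "side" or "wrist"; returns the picture (480x640x3 uint8, red, green, blue); there is no depth.
- arm.calibration(name): a dict with "mtx" (3x3 intrinsics, pixels), "pose" (4x4, takes a point from camera to world coordinates). Camera axes: x right, y down, z forward; pixel columns grow to the right and rows downward; lengths in m; the calibration is good to about 2 mm. A picture is of the moment at which its call begins: read the wrist's pose just before it. calibration takes no time and is no camera call; for the wrist camera it gives the pose at the moment of the call.
- arm.close_job(): hands the job in; it is judged then, once.
Trained networks look in the newest picture that a camera, given by its name, has taken for a name from the list of things; names that differ only in an ending like _2 or _b are one class to them, and where a whole thing is asked for, a point or a joint stands for the part that bears it (a point fixed in the world has none). Each returns a list of dicts, best first, with "confidence" (0 to 1); they miss things now and then, are a little off and sometimes report something else, mostly with a low value. They report only what shows in the picture. A call takes as long as a camera call. They do not tell look-alikes from the thing itself.
- arm.masks_of(camera, target): "mask" (480x640 bool, what is visible of it) and "position" ([column, row] in pixels, amid what is visible of it).
The state is a dict: "clock": time; "joint_pos": joint angles; "joint_vel": joint speeds; "effort": joint torques, N m; "tool_pos": TCP position; "eef_rot": TCP orientation; "contact_force": force on the tool from outside, world axes, zero at the start; "wrist_torque": the same for the moment, N m; "gripper_width": opening from 0.0 (shut) to 1.0 (fully open); "grip_force": force on a finger pad.
Only numpy, scipy, OpenCV 4.12 (cv2) and the standard library are available. Lean on these libraries where they do the work, as an engineer would, in place of code of your own. Each camera call takes 0.05 s, during which the arm holds its last target. There are 200 camera calls.

## Working session

There is one attempt and no reset: what is moved stays moved. The work goes in short steps, Python scripts to look and compute and a tool call to move; the robot and the scene stay as the last step left them, time stands still between calls to the robot, and variables do not carry over. Pictures are saved under pics/ and viewed, at most 14 in all, crops included, and the job is handed in when it is done.

Besides the shell and the picture viewer there is one more tool, called after "Request:" as a command line: name --argument value ..., lists and objects as JSON in quotes. drive_tool: Moves the arm, as the interface text tells. Shift numbers are shares of 0.15 m and turn numbers shares of 360 degrees, none past 1 either way. Its arguments: {"type":"object","properties":{"moves":{"type":"string"},"grip":{"type":"number"}},"required":["moves"]}

```bash
mkdir -p pics; ls; python3 - <<'E'
from rig import arm
import cv2
s=arm.sense(); print(s['clock'],s['tool_pos'],s['eef_rot'],s['contact_force'])
for c in ('scene','side'):
    im=arm.read_camera(c); cv2.imwrite(f'pics/{c}0.png',im[:,:,::-1])
    k=arm.calibration(c); print(c,k['mtx'].round(1).tolist(),k['pose'].round(3).tolist())
E
```

```text
pics
0.0 [6.24422759e-01 3.30728676e-05 2.30219836e-01] [-0.00079773 -0.7070359   0.70717682  0.00073702] [-0.22028077  0.19103345  1.00016022]
scene [[453.9, 0.0, 317.1], [0.0, 453.9, 240.0], [0.0, 0.0, 1.0]] [[0.807, 0.511, -0.296, 0.798], [0.591, -0.688, 0.422, -0.552], [0.012, -0.515, -0.857, 1.095], [0.0, 0.0, 0.0, 1.0]]
side [[490.2, 0.0, 316.6], [0.0, 490.2, 239.1], [0.0, 0.0, 1.0]] [[0.999, -0.028, 0.036, 0.436], [-0.045, -0.595, 0.802, -1.215], [-0.001, -0.803, -0.596, 0.985], [0.0, 0.0, 0.0, 1.0]]
```

View pics/scene0.png

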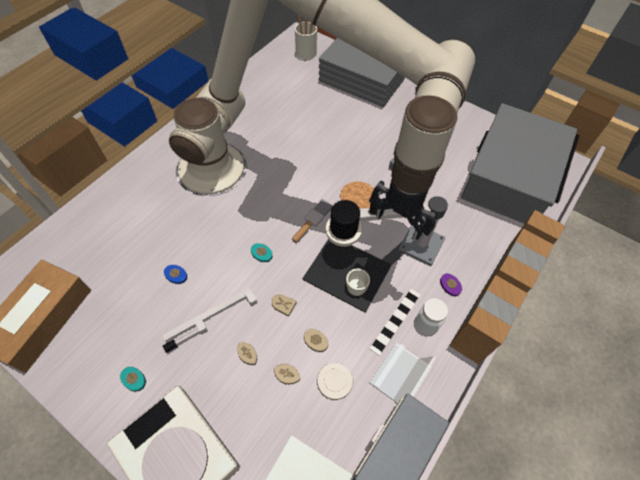

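View pics/side0.png

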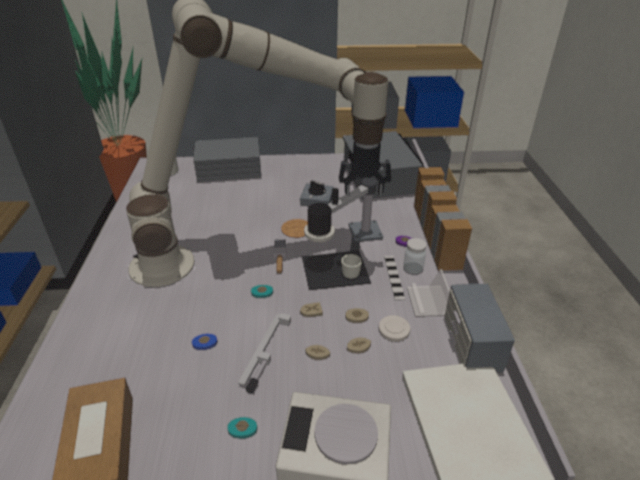

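```bash
cat > h.py <<'E'
import numpy as np, cv2
from scipy.spatial.transform import Rotation as R
from rig import arm
def snap(c):
    k=arm.calibration(c); im=arm.read_camera(c); return im[:,:,::-1].copy(),k
def ray(k,p):
    d=k['pose'][:3,:3]@np.linalg.inv(k['mtx'])@[p[0],p[1],1]; return k['pose'][:3,3],d/np.linalg.norm(d)
def onz(k,p,z):
    o,d=ray(k,p); return o+d*(z-o[2])/d[2]
def tri(*kp):
    A=np.zeros((3,3));b=np.zeros(3)
    for k,p in kp:
        o,d=ray(k,p);M=np.eye(3)-np.outer(d,d);A+=M;b+=M@o
    x=np.linalg.solve(A,b)
    return x,[float(np.linalg.norm(np.cross(x-ray(k,p)[0],ray(k,p)[1]))) for k,p in kp]
def proj(k,P):
    P=np.atleast_2d(P);T=np.linalg.inv(k['pose']);q=(P@T[:3,:3].T+T[:3,3])@k['mtx'].T
    return q[:,:2]/q[:,2:]
def axes_of(pts):
    c,(w,h),a=cv2.minAreaRect(np.float32(pts*1000)); return c,(w,h),a
def q(s=None):
    s=s or arm.sense(); w=s['eef_rot']; return np.array(s['tool_pos']),R.from_quat([w[1],w[2],w[3],w[0]])
def yawR(yaw):  # tool down, closing line (tool y) along world angle yaw
    y=np.array([np.cos(yaw),np.sin(yaw),0]);z=np.array([0,0,-1.]);return R.from_matrix(np.array([np.cross(y,z),y,z]).T)
def go(pos,yaw=None,from_pos=None,from_R=None):
    p,r=q()
    if from_pos is not None:p=np.array(from_pos)
    if from_R is not None:r=from_R
    sh=r.inv().apply(np.array(pos)-p)/0.15; t=np.zeros(3)
    if yaw is not None:
        c=[(r.inv()*yawR(y)).as_rotvec()/(2*np.pi) for y in (yaw,yaw+np.pi)]; t=min(c,key=np.linalg.norm)
    print('go',np.round(pos,3),'sh',sh.round(3),'turn',t.round(4),'rows>=',int(np.ceil(max(np.linalg.norm(sh)*3,np.linalg.norm(t)*360/8.59))))
E
python3 - <<'E'
from h import *
K={c:arm.calibration(c) for c in('scene','side')}
I={c:cv2.imread(f'pics/{c}0.png') for c in K}
for n in ['seal_1','seal_3','seal_4','crucible','mat','swing_grip','lens','swing_hinge','dial_grip','plaster_cast','bar_clamp','dust_brush']:
    for c in K:
        for m in arm.masks_of(c,n)[:6]:
            if m['confidence']<.3: continue
            p=m['position']; col=I[c][m['mask']].mean(0)[::-1].round()
            print(n,c,np.round(p,1),round(m['confidence'],2),int(m['mask'].sum()),'z0:',onz(K[c],p,0.007).round(3)[:2],col)
im=I['scene'][170:400,215:475]; cv2.imwrite('pics/cropscene.png',cv2.resize(im,None,fx=3,fy=2.6,interpolation=2)[:600,:800])
print(arm.sense()['clock'])
E
```

```text
seal_1 scene [285.6 374.4] 0.82 399 z0: [ 0.582 -0.362] [180. 161. 131.]
seal_1 scene [175.8 274.7] 0.81 328 z0: [ 0.184 -0.329] [ 64.  89. 148.]
seal_1 scene [136.2 379.7] 0.78 483 z0: [ 0.307 -0.58 ] [ 72. 143. 132.]
seal_1 scene [314.7 340.1] 0.7 413 z0: [ 0.588 -0.254] [175. 155. 126.]
seal_1 scene [246.4 354.7] 0.64 336 z0: [ 0.476 -0.381] [174. 155. 126.]
seal_1 scene [278.8 305.5] 0.63 365 z0: [ 0.459 -0.235] [170. 151. 123.]
seal_1 side [359.2 314.8] 0.88 313 z0: [ 0.597 -0.255] [118. 108.  92.]
seal_1 side [315.2 353.5] 0.83 311 z0: [ 0.469 -0.386] [119. 109.  92.]
seal_1 side [201.8 340.2] 0.83 369 z0: [ 0.174 -0.328] [ 70.  80. 118.]
seal_1 side [402.9 238.8] 0.71 128 z0: [0.784 0.091] [93. 68. 98.]
seal_1 side [244.8 429.7] 0.62 542 z0: [ 0.305 -0.593] [ 64. 111. 106.]
seal_1 side [359.  346.8] 0.61 320 z0: [ 0.583 -0.369] [120. 109.  92.]
seal_3 scene [285.6 374.4] 0.82 399 z0: [ 0.582 -0.362] [180. 161. 131.]
seal_3 scene [175.8 274.7] 0.81 328 z0: [ 0.184 -0.329] [ 64.  89. 148.]
seal_3 scene [136.2 379.7] 0.78 483 z0: [ 0.307 -0.58 ] [ 72. 143. 132.]
seal_3 scene [314
[... 2663 characters left out ...]
336 -0.395] [124. 121. 120.]
dial_grip side [316.8 186.5] 0.49 214 z0: [0.511 0.448] [51. 49. 50.]
plaster_cast scene [333.7 382.5] 0.91 1058 z0: [ 0.685 -0.31 ] [227. 216. 202.]
plaster_cast side [395.  328.4] 0.76 661 z0: [ 0.687 -0.31 ] [157. 150. 142.]
bar_clamp scene [200.3 321.3] 0.66 1042 z0: [ 0.327 -0.385] [173. 166. 162.]
bar_clamp side [261.9 356.5] 0.92 1126 z0: [ 0.334 -0.39 ] [124. 120. 119.]
bar_clamp side [314.1 188.6] 0.38 184 z0: [0.5   0.432] [44. 43. 43.]
dust_brush scene [316.1 218.2] 0.58 568 z0: [0.377 0.04 ] [111.  97.  89.]
dust_brush side [316.  195.8] 0.73 626 z0: [0.505 0.378] [74. 75. 76.]
dust_brush side [278.9 252.8] 0.54 308 z0: [0.37  0.034] [92. 83. 77.]
1.3
```

View pics/cropscene.png

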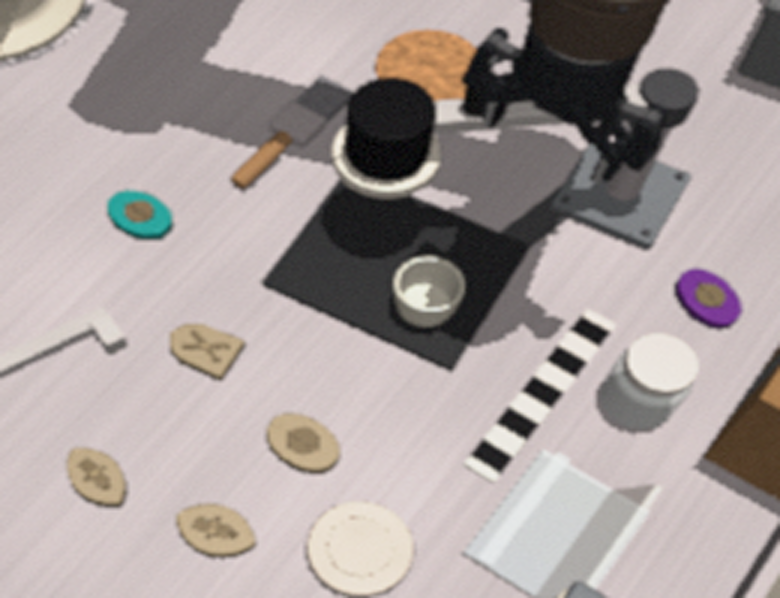

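Crop: four pale bronze candidates – shield (284,303), rounded oval (316,340), pointed ovals (247,352) and (287,373) – fit the description; the blue (175,273), turquoise (262,252), (132,378) and purple (451,284) ovals are look-alikes. Crucible is on the plate at (358,283); plate corners (303,279), (366,312), (391,264).

```bash
python3 - <<'E'
from h import *
K={c:arm.calibration(c) for c in('scene','side')}
s=K['scene']
C=[onz(s,p,.008) for p in [(303.3,278.8),(366,312.3),(390.7,263.5)]]
L,B,Rr=C; print(np.round(C,3)); print('LB',np.linalg.norm(L-B),'BR',np.linalg.norm(B-Rr),np.degrees(np.arctan2(*(B-L)[1::-1])),np.degrees(np.arctan2(*(Rr-B)[1::-1])))
cen=(L+Rr)/2; print('centre',cen)
for p in [(431,263.5),(445,238.5),(400,246)]: print('foot',onz(s,p,.016).round(3))
print('cap',onz(s,(437.7,204.6),.2))
print('cruc side/scene tri', tri((s,(359.8,283.2)),(K['side'],(351.9,265.5))))
for a,b in [((285.6,374.4),(359,346.8)),((314.7,340.1),(359.2,314.8)),((246.4,354.7),(315.2,353.5)),((284,303),(312,309.5))]:
    print('seal',*tri((s,a),(K['side'],b)))
print('mat',tri((s,(357,192.6)),(K['side'],(295.2,227))))
print('purple/others z')
go([.5,-.2,.40],0)
E
```

```text
[[ 0.464 -0.137  0.008]
 [ 0.65  -0.117  0.008]
 [ 0.627  0.041  0.008]]
LB 0.18684320705590207 BR 0.16007357967462377 6.0016741747343145 98.2632363554877
centre [ 0.54562544 -0.04777209  0.008     ]
foot [0.716 0.102 0.016]
foot [0.709 0.195 0.016]
foot [0.62  0.099 0.016]
cap [0.6644461  0.14256916 0.2       ]
cruc side/scene tri (array([ 0.59541171, -0.06703994,  0.02832597]), [0.000577096489381919, 0.000577096489381614])
seal [ 5.82373425e-01 -3.61754491e-01 -1.32423526e-04] [0.0020153195950184783, 0.00201531959501833]
seal [ 0.59252875 -0.25707375  0.01216439] [0.004088375066091965, 0.00408837506609185]
seal [ 0.47113433 -0.37854316 -0.00356902] [0.0020950379594555876, 0.002095037959455816]
seal [ 0.4654764  -0.22017414  0.00048153] [0.001860490619862414, 0.0018604906198623693]
mat (array([4.21163736e-01, 1.89367226e-01, 1.60185566e-04]), [0.0032411452171479532, 0.003241145217147974])
purple/others z
go [ 0.5 -0.2  0.4] sh [ 1.333  0.833 -1.125] turn [0. 0. 0.] rows>= 6
```

Request:
drive_tool --moves "0 0 -0.5 0 0 0;0 0 -1 0 0 0;0.3 0.4 -1 0 0 0;0.3 0.6 -1 0 0 0;0.3 0.6 -1 0 0 0;0.3 0.6 -1 0 0 0" --grip 1

```text
clock: 1.9
tool_pos: [0.5338, -0.0456, 0.3838]
eef_rot: [0.002, -0.707, 0.707, -0.001]
contact_force: [1.4, -0.1, 0.1]
gripper_width: 0.999
grip_force: 0.0
```

```bash
python3 - <<'E'
from h import *
p,r=q(); print(p,r.as_matrix().round(3).tolist())
im,k=snap('wrist'); cv2.imwrite('pics/w1.png',im); print(k['pose'].round(3).tolist(),k['mtx'].round(0).tolist())
im2,k2=snap('scene'); cv2.imwrite('pics/s1.png',cv2.resize(im2[150:320,260:480],None,fx=3.5,fy=3.5,interpolation=2))
for n in ['swing_grip','lens','dial_grip','mat','crucible']:
  for c in('scene','wrist'):
    for m in arm.masks_of(c,n)[:2]: print(n,c,np.round(m['position'],1),round(m['confidence'],2),int(m['mask'].sum()))
E
```

```text
[ 0.53378939 -0.04561424  0.38377072] [[-0.001, -1.0, 0.005], [-1.0, 0.001, 0.001], [-0.001, -0.005, -1.0]]
[[-1.0, -0.001, 0.003, 0.533], [0.0, 0.954, 0.3, -0.122], [-0.003, 0.3, -0.954, 0.527], [0.0, 0.0, 0.0, 1.0]] [[416.0, 0.0, 321.0], [0.0, 416.0, 238.0], [0.0, 0.0, 1.0]]
swing_grip scene [360.2 211.3] 0.77 2643
swing_grip wrist [324.  274.1] 0.67 15749
lens scene [361.2 210.9] 0.95 2714
lens scene [312.8 340.1] 0.35 404
lens wrist [334.7 271.6] 0.91 15185
dial_grip scene [415.4 161.7] 0.88 343
dial_grip scene [311. 339.] 0.62 433
dial_grip wrist [341.1 439.6] 0.73 165
mat scene [359.1 192.9] 0.59 646
mat scene [201.6 322.4] 0.3 1014
mat wrist [399.5 326.9] 0.63 4230
mat wrist [334.9 443.6] 0.36 137
crucible scene [360.1 280.1] 0.64 519
crucible wrist [271.3 151.8] 0.86 2299
```

View pics/w1.png

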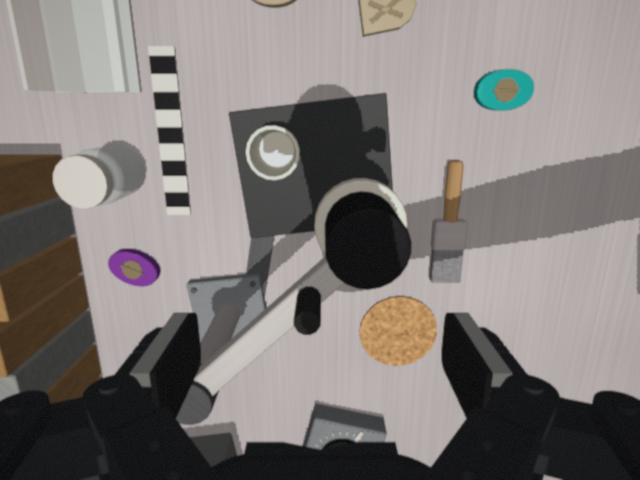

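View pics/s1.png

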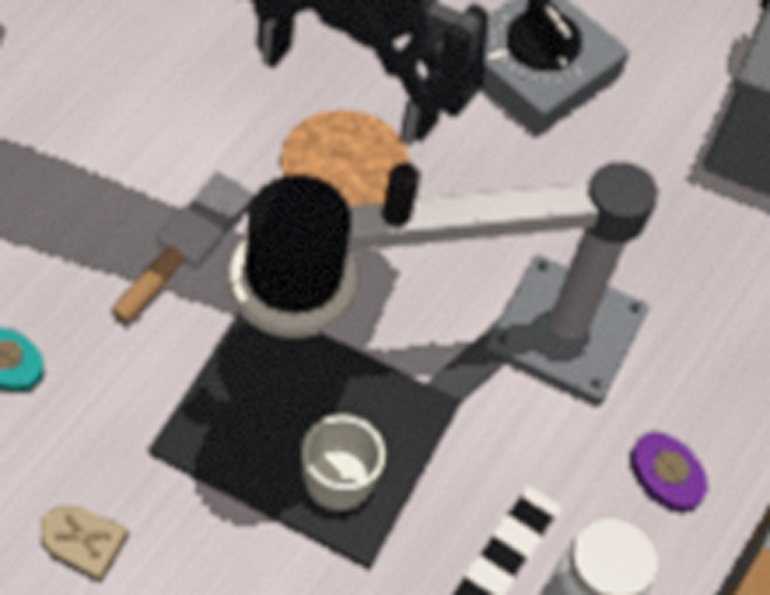

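Wrist view: plate with corners (230,112), (385,94), (248,237); crucible (272,152); grip post top (307,321), base (309,293); hinge cap (195,402); mat (399,330); dial at the bottom edge (342,445).

```bash
python3 - <<'E'
from h import *
s=arm.calibration('scene');w=arm.calibration('wrist')
print('grip top',tri((w,(307,321)),(s,(374.9,199.1))),'z.242',onz(w,(307,321),.242),onz(s,(374.9,199.1),.242))
print('cap',tri((w,(195,402)),(s,(437.5,205))),onz(w,(195,402),.2))
print('stage',[onz(w,p,.008).round(4).tolist() for p in [(230,112),(385,94),(248,237),(391,180)]])
print('mat',onz(w,(399.5,329),.005),onz(s,(359,192.9),.005))
print('dial',tri((w,(341,440)),(s,(416,161))))
A=[m for m in arm.masks_of('wrist','crucible')][0]['mask']; ys,xs=np.nonzero(A); print('cruc bbox',xs.min(),xs.max(),ys.min(),ys.max())
print(tri((w,(272,153)),(s,(358,281.5))), onz(w,(272,153),.058))
E
```

```text
grip top (array([0.54532946, 0.03506989, 0.24144816]), [0.0015330726255065978, 0.0015330726255065625]) z.242 [0.54474301 0.0331341  0.242     ] [0.54582819 0.03642358 0.242     ]
cap (array([0.66067799, 0.16171577, 0.17354348]), [1.82218747501526e-05, 1.8221874750220203e-05]) [0.65119803 0.14034842 0.2       ]
stage [[0.6417, -0.1162, 0.008], [0.4586, -0.1365, 0.008], [0.6283, 0.0392, 0.008], [0.4464, -0.0352, 0.008]]
mat [0.4231463  0.17536839 0.005     ] [0.42515284 0.19099746 0.005     ]
dial (array([ 0.49737026,  0.41050571, -0.02274588]), [0.012315625560803553, 0.0123156255608035])
cruc bbox 246 299 125 179
(array([ 0.59071469, -0.07078199,  0.03743885]), [0.0007661193380884928, 0.0007661193380883365]) [ 0.58780431 -0.07340394  0.058     ]
```

```bash
python3 - <<'E'
from h import *
y=np.radians(133)
go([.545,.035,.30],y); go([.545,.035,.2],y)
E
```

```text
go [0.545 0.035 0.3  ] sh [-0.533 -0.066  0.541] turn [ 0.     -0.      0.1306] rows>= 6
go [0.545 0.035 0.2  ] sh [-0.533 -0.066  1.207] turn [ 0.     -0.      0.1306] rows>= 6
```

Request:
drive_tool --moves "-0.533 -0.07 0.1 0 0 0.024;-0.533 -0.07 0.3 0 0 0.048;-0.533 -0.07 0.45 0 0 0.072;-0.533 -0.07 0.54 0 0 0.096;-0.533 -0.07 0.54 0 0 0.12;-0.533 -0.07 0.54 0 0 0.131;-0.533 -0.07 0.54 0 0 0.131;-0.533 -0.07 0.54 0 0 0.131"

```text
clock: 3.35
tool_pos: [0.5455, 0.035, 0.3004]
eef_rot: [0.0, -0.366, 0.931, 0.0]
contact_force: [-0.4, -0.6, 0.8]
gripper_width: 1.001
grip_force: 0.0
```

```bash
python3 - <<'E'
from h import *
im,k=snap('wrist'); cv2.imwrite('pics/w2.png',im)
print(q()[0]); print(proj(k,[[.545,.035,.242],[.545,.035,.193],[.664,.146,.2]]).round())
go([.545,.035,.2],np.radians(133))
E
```

```text
[0.54553226 0.03495668 0.3004441 ]
[[321. 262.]
 [321. 235.]
 [321. 451.]]
go [0.545 0.035 0.2  ] sh [0.003 0.003 0.67 ] turn [-0.      0.     -0.0002] rows>= 3
```

View pics/w2.png

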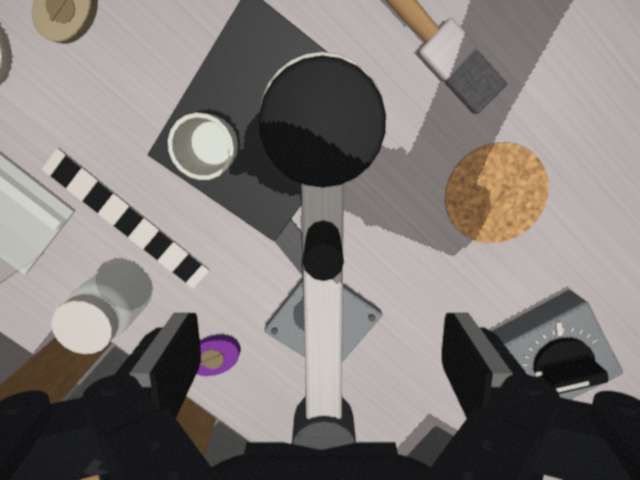

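Request:
drive_tool --moves "0 0 0.33 0 0 0;0 0 0.6 0 0 0;0 0 0.67 0 0 0;0 0 0.67 0 0 0"

```text
clock: 3.8
tool_pos: [0.5451, 0.0346, 0.1988]
eef_rot: [-0.002, -0.366, 0.931, -0.0]
contact_force: [-0.1, -0.1, 0.7]
gripper_width: 1.003
grip_force: 0.0
```

Request:
drive_tool --moves "0 0 0 0 0 0;0 0 0 0 0 0;0 0 0 0 0 0;0 0 0 0 0 0;0 0 0 0 0 0;0 0 0 0 0 0;0 0 0 0 0 0;0 0 0 0 0 0" --grip -1

```text
clock: 4.6
tool_pos: [0.5459, 0.035, 0.201]
eef_rot: [0.001, -0.365, 0.931, -0.0]
contact_force: [-2.1, 0.9, 5.1]
gripper_width: 0.246
grip_force: 58.5
```

```bash
cat >> h.py <<'E'
def arc(H,a0,a1,n,rad=None,rot=True,hold=2):
    p,r=q(); H=np.array([*H,p[2]]); v=p-H; rows=[]
    for i in list(range(1,n+1)):
        d=(a1-a0)*i/n; Z=R.from_euler('z',d); t=H+Z.apply(v)
        if rad: t=H+Z.apply(v/np.linalg.norm(v)*(rad))
        sh=r.inv().apply(t-p)/.15; tu=(r.inv()*Z*r).as_rotvec()/(2*np.pi)*rot
        rows.append(' '.join(f'{x:.3f}'.rstrip('0').rstrip('.') if abs(x)>5e-4 else '0' for x in [*sh,*tu]))
    rows+= [rows[-1]]*hold; print(';'.join(rows))
E
python3 - <<'E'
from h import *
p,_=q();s=arm.sense();print(p,s['gripper_width'],s['grip_force'])
print(np.hypot(*(p[:2]-[.664,.146])))
arc((.664,.146),0,-np.radians(43),14,hold=1)
E
```

```text
[0.54589997 0.03503924 0.20097218] 0.2460611042510017 58.5181725025177
0.16204908835533788
-0.001 0.058 0 0 0 0.009;-0.006 0.116 0 0 0 0.017;-0.013 0.173 0 0 0 0.026;-0.023 0.23 0 0 0 0.034;-0.037 0.286 0 0 0 0.043;-0.053 0.342 0 0 0 0.051;-0.073 0.396 0 0 0 0.06;-0.095 0.45 0 0 0 0.068;-0.12 0.502 0 0 0 0.077;-0.148 0.553 0 0 0 0.085;-0.179 0.602 0 0 0 0.094;-0.212 0.649 0 0 0 0.102;-0.248 0.695 0 0 0 0.111;-0.286 0.739 0 0 0 0.119;-0.286 0.739 0 0 0 0.119
```

Request:
drive_tool --moves "0 0.06 0 0 0 0.009;-0.006 0.116 0 0 0 0.017;-0.013 0.173 0 0 0 0.026;-0.023 0.23 0 0 0 0.034;-0.037 0.286 0 0 0 0.043;-0.053 0.342 0 0 0 0.051;-0.073 0.396 0 0 0 0.06;-0.095 0.45 0 0 0 0.068;-0.12 0.502 0 0 0 0.077;-0.148 0.553 0 0 0 0.085;-0.179 0.602 0 0 0 0.094;-0.212 0.65 0 0 0 0.102;-0.248 0.695 0 0 0 0.111;-0.286 0.74 0 0 0 0.119;-0.286 0.74 0 0 0 0.119"

```text
clock: 6.1
tool_pos: [0.5014, 0.146, 0.2009]
eef_rot: [0.0, 0.001, 1.0, -0.0]
contact_force: [-4.0, -0.7, 7.0]
gripper_width: 0.24
grip_force: 59.4
```

```bash
python3 - <<'E'
from h import *
p,_=q();s=arm.sense();print(p,s['gripper_width'],s['grip_force'],s['contact_force'],s['joint_pos'])
print(np.hypot(*(p[:2]-[.664,.146])))
arc((.664,.146),0,-np.radians(43),14,hold=1)
E
```

```text
[0.5013813  0.14597288 0.20091265] 0.2395242823561267 59.371331334114075 [-3.97616066 -0.6747461   6.98631802] [ 5.94485876e-01  2.35741313e-01 -2.88977912e-01  3.33238023e-04
 -1.04574246e+00 -2.16669830e+00]
0.16261869822985003
-0.001 0.058 0 0 0 0.009;-0.006 0.116 0 0 0 0.017;-0.014 0.174 0 0 0 0.026;-0.025 0.231 0 0 0 0.034;-0.038 0.287 0 0 0 0.043;-0.055 0.343 0 0 0 0.051;-0.075 0.397 0 0 0 0.06;-0.098 0.451 0 0 0 0.068;-0.123 0.503 0 0 0 0.077;-0.151 0.554 0 0 0 0.085;-0.182 0.603 0 0 0 0.094;-0.216 0.651 0 0 0 0.102;-0.252 0.696 0 0 0 0.111;-0.29 0.74 0 0 0 0.119;-0.29 0.74 0 0 0 0.119
```

Request:
drive_tool --moves "0 0.06 0 0 0 0.009;-0.006 0.116 0 0 0 0.017;-0.014 0.173 0 0 0 0.026;-0.025 0.23 0 0 0 0.034;-0.038 0.287 0 0 0 0.043;-0.055 0.343 0 0 0 0.051;-0.075 0.397 0 0 0 0.06;-0.098 0.45 0 0 0 0.068;-0.123 0.503 0 0 0 0.077;-0.151 0.554 0 0 0 0.085;-0.182 0.603 0 0 0 0.094;-0.216 0.65 0 0 0 0.102;-0.252 0.696 0 0 0 0.111;-0.29 0.74 0 0 0 0.119;-0.29 0.74 0 0 0 0.119"

```text
clock: 7.6
tool_pos: [0.5457, 0.2566, 0.2009]
eef_rot: [0.001, 0.367, 0.93, 0.0]
contact_force: [-2.9, -2.5, 8.2]
gripper_width: 0.246
grip_force: 59.6
```

Request:
drive_tool --moves "0 0 0 0 0 0;0 0 0 0 0 0;0 0 0 0 0 0;0 0 0 0 0 0;0 0 0 0 0 0" --grip 1

```text
clock: 8.1
tool_pos: [0.5449, 0.2565, 0.1996]
eef_rot: [-0.0, 0.365, 0.931, -0.0]
contact_force: [-0.1, 0.5, -0.2]
gripper_width: 0.996
grip_force: 0.0
```

```bash
python3 - <<'E'
from h import *
p,_=q();s=arm.sense();print(p,s['gripper_width'],s['contact_force'],s['joint_pos'].round(2) if hasattr(s['joint_pos'],'round') else s['joint_pos'])
k=np.degrees(np.arctan2(*(p[:2]-[.664,.146])[::-1])); print('theta',np.radians(238.7-k%360))
go([.5,.0,.35],np.pi)
go([p[0],p[1],.30])
E
```

```text
[0.54492538 0.25648126 0.19960575] 0.9962172389635364 [-0.07837465  0.53942885 -0.22020224] [ 0.71  0.37 -0.1   0.   -1.1  -3.03]
theta 1.772489174606232
go [0.5  0.   0.35] sh [-0.943 -1.458 -1.002] turn [-0.     0.     0.131] rows>= 7
go [0.545 0.256 0.3  ] sh [ 0.    -0.    -0.669] turn [0. 0. 0.] rows>= 3
```

```bash
python3 - <<'E'
from h import *
p,r=q(); 
go([.527,.14,.35]);r2=yawR(np.radians(113.5)); go([.5,.03,.35],from_pos=[.527,.14,.35],from_R=r2)
E
```

```text
go [0.527 0.14  0.35 ] sh [-0.44  -0.651 -1.002] turn [0. 0. 0.] rows>= 4
go [0.5  0.03 0.35] sh [ 0.457 -0.601  0.   ] turn [0. 0. 0.] rows>= 3
```

Request:
drive_tool --moves "0 0 -0.33 0 0 0;0 0 -0.67 0 0 0;0 0 -1 0 0 -0.023;-0.2 -0.3 -1 0 0 -0.046;-0.44 -0.65 -1 0 0 -0.07;-0.44 -0.65 -1 0 0 -0.093;-0.44 -0.65 -1 0 0 -0.116;-0.44 -0.65 -1 0 0 -0.14;-0.44 -0.65 -1 0 0 -0.163;-0.44 -0.65 -1 0 0 -0.185"

```text
clock: 9.1
tool_pos: [0.527, 0.14, 0.3498]
eef_rot: [0.0, -0.209, 0.978, 0.0]
contact_force: [0.1, 0.0, 0.1]
gripper_width: 0.995
grip_force: 0.0
```

Request:
drive_tool --moves "0.23 -0.3 0 0 0 -0.023;0.45 -0.6 0 0 0 -0.046;0.45 -0.6 0 0 0 -0.07;0.45 -0.6 0 0 0 -0.093;0.45 -0.6 0 0 0 -0.116;0.45 -0.6 0 0 0 -0.14;0.45 -0.6 0 0 0 -0.163;0.45 -0.6 0 0 0 -0.185;0.45 -0.6 0 0 0 -0.185;0.45 -0.6 0 0 0 -0.185"

```text
clock: 10.1
tool_pos: [0.5015, 0.0306, 0.3498]
eef_rot: [-0.0, 0.708, -0.706, -0.0]
contact_force: [-0.3, 0.2, 0.1]
gripper_width: 0.997
grip_force: 0.0
```

```bash
python3 - <<'E'
from h import *
print(q()[0],q()[1].as_matrix().round(3).tolist())
im,k=snap('wrist'); cv2.imwrite('pics/w3.png',im)
s=arm.calibration('scene'); im2,_=snap('scene')
for n in ['crucible','mat']:
  for c,kk in(('wrist',k),('scene',s)):
    for m in arm.masks_of(c,n)[:1]:
      ys,xs=np.nonzero(m['mask']); print(n,c,np.round(m['position'],1),round(m['confidence'],2),xs.min(),xs.max(),ys.min(),ys.max())
b=im2.astype(int); # cork: orange
for nm,i,kk in(('w',im,k),('s',im2,s)):
  h=cv2.cvtColor(i,cv2.COLOR_BGR2HSV); m=((h[...,0]<20)&(h[...,1]>80)&(h[...,2]>80)).astype(np.uint8)
  n,l,st,ce=cv2.connectedComponentsWithStats(cv2.morphologyEx(m,3,np.ones((5,5))))
  for j in np.argsort(-st[1:,4])[:3]+1:
    P=onz(kk,ce[j],.005); print(nm,st[j],ce[j].round(1),P.round(3))
E
```

```text
[0.50148499 0.03059403 0.34982657] [[0.003, -1.0, 0.0], [-1.0, -0.003, 0.0], [-0.0, -0.0, -1.0]]
crucible wrist [231.   76.7] 0.71 201 263 44 109
crucible scene [359.3 280.9] 0.79 347 369 268 296
mat wrist [378.9 290.8] 0.94 336 421 251 330
mat scene [358.2 198. ] 0.81 341 376 182 211
w [ 337  253   85   78 5217] [378.8 291.5] [0.425 0.179 0.005]
w [ 428   95   21   71 1121] [437.9 128.9] [ 0.368 -0.023  0.005]
w [485   0  25  23 401] [497.1  10. ] [ 0.316 -0.144  0.005]
s [    0     0   196   208 14870] [86.7 91.3] [-0.573 -0.007  0.005]
s [ 532   24  108  170 6764] [593.2 104.7] [0.864 0.99  0.005]
s [   0  260   79  104 2878] [ 33.4 305.1] [-0.047 -0.606  0.005]
```

View pics/w3.png

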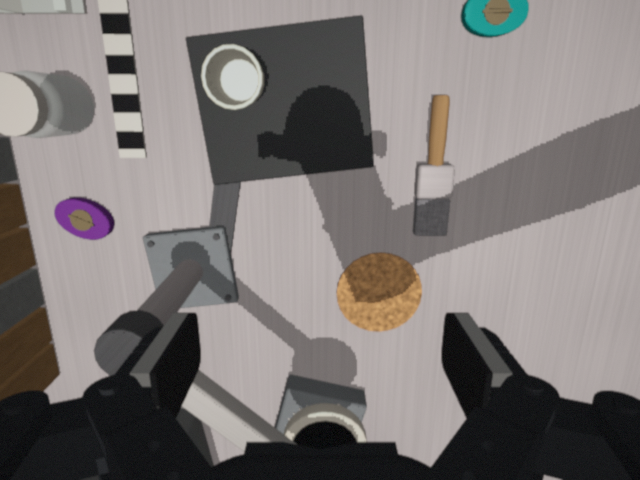

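Wrist view: arm clear; plate corners (187,38), (362,16), (373,166), (216,184); crucible rim centred (233,77); mat centred (379,291).

```bash
python3 - <<'E'
from h import *
s=arm.calibration('scene');w=arm.calibration('wrist');sd=arm.calibration('side')
W=[(187,38),(362,16),(373,166),(216,184)]
P=np.array([onz(w,p,.008) for p in W]);print(P.round(4).tolist(),P.mean(0))
for a,b in((0,1),(3,2),(0,3),(1,2)): d=P[b]-P[a];print(np.linalg.norm(d).round(4),np.degrees(np.arctan2(d[1],d[0])).round(1))
S=[(366,312.3),(303.3,278.8),None,(390.7,263.5)]
for a,b in zip(W,S):
  if b: print('corner tri',*tri((w,a),(s,b)))
print('mat',tri((w,(378.9,291)),(s,(358.3,197))),onz(s,(358.3,197),.005))
m=arm.masks_of('scene','crucible')[0]['mask']; ys,xs=np.nonzero(m); print(xs.min(),xs.max(),ys.min(),ys.max())
im,_=snap('side')
m=arm.masks_of('side','crucible')[0];ys,xs=np.nonzero(m['mask']);print(m['position'],xs.min(),xs.max(),ys.min(),ys.max())
print('rim',onz(w,(233,77),.058),onz(s,(358,276.5),.058))
print('rim tri',tri((w,(233,77)),(s,(358,276.5))))
for z in(.058,.008): print(proj(s,[.5905,-.07,z]),proj(sd,[.5905,-.07,z]))
E
```

```text
[[0.6434, -0.1154, 0.008], [0.4584, -0.1375, 0.008], [0.44, 0.0185, 0.008], [0.6234, 0.0406, 0.008]] [ 0.5412717  -0.04843663  0.008     ]
0.1863 -173.2
0.1847 -173.1
0.1572 97.3
0.1571 96.7
corner tri [ 6.47394897e-01 -1.15312882e-01 -1.16528803e-04] [0.0020246020354604873, 0.0020246020354602354]
corner tri [ 0.46083688 -0.13680344  0.00595668] [0.002840076488418545, 0.0028400764884184294]
corner tri [0.62548579 0.04247311 0.00345733] [0.001393625473448679, 0.0013936254734486192]
mat (array([ 0.4236385 ,  0.18862957, -0.01480746]), [0.002262534054530177, 0.0022625340545300568]) [0.43186309 0.17707515 0.005     ]
347 369 268 296
[350.5, 264.1] 342 360 255 277
rim [ 0.58695193 -0.07373879  0.058     ] [ 0.58750134 -0.06786318  0.058     ]
rim tri (array([ 0.58729638, -0.0721647 ,  0.06445731]), [0.0019701919515455126, 0.0019701919515454414])
[[358.51908664 277.73833749]] [[350.95388749 258.67306782]]
[[356.81476912 286.15967711]] [[350.29402303 271.35816208]]
```

```bash
python3 - <<'E'
from h import *
go([.588,-.071,.21],np.pi);go([.588,-.071,.032],np.pi,from_pos=[.588,-.071,.21])
E
```

```text
go [ 0.588 -0.071  0.21 ] sh [ 0.681 -0.572  0.932] turn [0.    0.    0.001] rows>= 4
go [ 0.588 -0.071  0.032] sh [ 0.    -0.     1.187] turn [0.    0.    0.001] rows>= 4
```

Request:
drive_tool --moves "0.23 -0.19 0.3 0 0 0;0.45 -0.38 0.6 0 0 0;0.68 -0.57 0.93 0 0 0;0.68 -0.57 0.93 0 0 0;0.68 -0.57 0.93 0 0 0;0.68 -0.57 0.93 0 0 0"

```text
clock: 11.15
tool_pos: [0.5877, -0.0715, 0.2093]
eef_rot: [0.001, 0.709, -0.705, -0.001]
contact_force: [0.5, 0.1, 1.0]
gripper_width: 0.998
grip_force: 0.0
```

```bash
python3 - <<'E'
from h import *
print(q()[0]); im,k=snap('wrist'); cv2.imwrite('pics/w4.png',im)
h=arm.masks_of('wrist','crucible')
for m in h[:2]:
  ys,xs=np.nonzero(m['mask']);print(m['confidence'],xs.min(),xs.max(),ys.min(),ys.max(),onz(k,((xs.min()+xs.max())/2,(ys.min()+ys.max())/2),.05))
t=np.linspace(0,6.28,60); 
for p in proj(k,np.c_[.588+.03*np.cos(t),-.071+.03*np.sin(t),0*t+.058]): cv2.circle(im,tuple(int(v) for v in p),1,(0,0,255),-1)
cv2.imwrite('pics/w4.png',im)
E
```

```text
[ 0.58768804 -0.07147801  0.20932615]
0.59 278 358 170 251 [ 0.58863111 -0.07461996  0.05      ]
0.33 523 588 216 382 [ 0.39829138 -0.00283404  0.05      ]
```

View pics/w4.png

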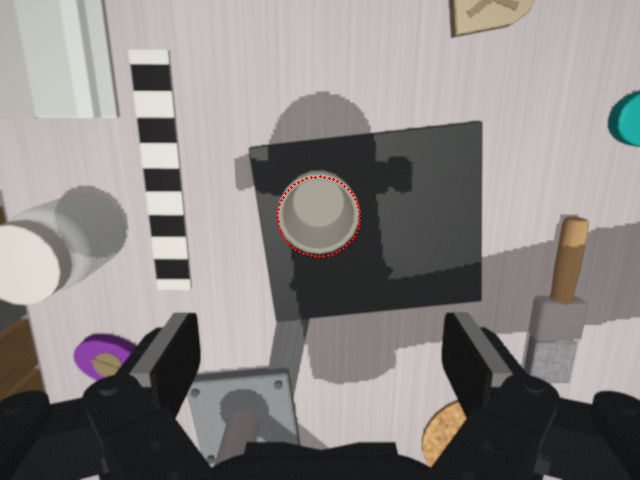

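The rim overlay fits (rim centred (319,212)). Descending to grip.

Request:
drive_tool --moves "0.013 0 0.3 0 0 0;0.013 0 0.6 0 0 0;0.013 0 0.9 0 0 0;0.013 0 0.9 0 0 0"

```text
clock: 11.65
tool_pos: [0.5837, -0.0721, 0.0714]
eef_rot: [0.004, 0.709, -0.705, -0.004]
contact_force: [0.1, -0.5, 0.4]
gripper_width: 0.999
grip_force: 0.0
```

Request:
drive_tool --moves "0 0 0.14 0 0 0;0 0 0.28 0 0 0;0 0 0.28 0 0 0"

```text
clock: 11.95
tool_pos: [0.5879, -0.0722, 0.0344]
eef_rot: [-0.0, 0.71, -0.705, 0.0]
contact_force: [-0.7, 0.4, -0.4]
gripper_width: 1.001
grip_force: 0.0
```

Request:
drive_tool --moves "0 0 0 0 0 0;0 0 0 0 0 0;0 0 0 0 0 0;0 0 0 0 0 0;0 0 0 0 0 0;0 0 0 0 0 0;0 0 0 0 0 0" --grip -1

```text
clock: 12.65
tool_pos: [0.5895, -0.0725, 0.0371]
eef_rot: [-0.002, 0.71, -0.704, 0.002]
contact_force: [-2.2, 1.8, 7.5]
gripper_width: 0.672
grip_force: 62.0
```

Request:
drive_tool --moves "0 0 -0.1 0 0 0;0 0 -0.3 0 0 0;0 0 -0.5 0 0 0;0 0 -0.5 0 0 0"

```text
clock: 13.05
tool_pos: [0.5915, -0.0726, 0.1149]
eef_rot: [-0.004, 0.71, -0.704, 0.004]
contact_force: [1.3, 0.1, -0.2]
gripper_width: 0.67
grip_force: 64.3
```

```bash
python3 - <<'E'
from h import *
print(q()[0],arm.sense()['gripper_width'])
p=q()[0]
go([.424,.06,.115],np.pi);go([.424,.174,.115],np.pi)
E
```

```text
[ 0.59147482 -0.07262674  0.1148534 ] 0.6698297346841265
go [0.424 0.06  0.115] sh [-0.893  1.11  -0.015] turn [-0.002   0.      0.0012] rows>= 5
go [0.424 0.174 0.115] sh [-1.653  1.104 -0.014] turn [-0.002   0.      0.0012] rows>= 6
```

Request:
drive_tool --moves "-0.2 0.14 0 0 0 0;-0.42 0.28 0 0 0 0;-0.63 0.42 0 0 0 0;-0.83 0.55 0 0 0 0;-0.83 0.55 0 0 0 0"

```text
clock: 13.55
tool_pos: [0.5023, 0.0535, 0.109]
eef_rot: [-0.0, 0.711, -0.703, -0.0]
contact_force: [0.7, 0.5, -1.9]
gripper_width: 0.674
grip_force: 64.4
```

```bash
python3 - <<'E'
from h import *
print(arm.sense()['gripper_width'],arm.sense()['joint_pos'])
go([.424,.174,.115],np.pi);go([.424,.174,.037],np.pi)
E
```

```text
0.6736956649138741 [ 0.42755472  0.3132985  -0.4485308  -0.001125   -0.80879623 -0.41652451]
go [0.424 0.174 0.115] sh [-0.809  0.513 -0.039] turn [0.     0.0001 0.0016] rows>= 3
go [0.424 0.174 0.037] sh [-0.808  0.513  0.481] turn [0.     0.0001 0.0016] rows>= 4
```

Request:
drive_tool --moves "-0.27 0.17 0 0 0 0;-0.54 0.34 0 0 0 0;-0.81 0.51 0 0 0 0;-0.81 0.51 0 0 0 0;-0.81 0.51 0.2 0 0 0;-0.81 0.51 0.38 0 0 0;-0.81 0.51 0.45 0 0 0;-0.81 0.51 0.47 0 0 0;-0.81 0.51 0.48 0 0 0;-0.81 0.51 0.48 0 0 0"

```text
clock: 14.55
tool_pos: [0.428, 0.1724, 0.0371]
eef_rot: [-0.001, 0.709, -0.705, 0.0]
contact_force: [0.7, 0.2, -0.6]
gripper_width: 0.668
grip_force: 64.6
```

```bash
python3 - <<'E'
from h import *
s=arm.sense();print(s['contact_force'],s['tool_pos'],s['gripper_width'])
go([.424,.174,.0335])
E
```

```text
[ 0.65008405  0.24844833 -0.597679  ] [0.42799047 0.17241643 0.0371171 ] 0.6681145111969727
go [0.424 0.174 0.034] sh [-0.011  0.027  0.024] turn [0. 0. 0.] rows>= 1
```

Request:
drive_tool --moves "0 0 0.01 0 0 0;0 0 0.02 0 0 0;0 0 0.02 0 0 0"

```text
clock: 14.85
tool_pos: [0.4277, 0.1725, 0.0342]
eef_rot: [-0.001, 0.709, -0.705, 0.0]
contact_force: [-0.3, -0.1, 4.6]
gripper_width: 0.672
grip_force: 62.7
```

Request:
drive_tool --moves "0 0 0 0 0 0;0 0 0 0 0 0;0 0 0 0 0 0;0 0 0 0 0 0;0 0 0 0 0 0" --grip 1

```text
clock: 15.35
tool_pos: [0.4271, 0.1722, 0.0332]
eef_rot: [0.0, 0.709, -0.705, 0.0]
contact_force: [-0.0, 0.0, -1.1]
gripper_width: 0.999
grip_force: 0.0
```

Request:
drive_tool --moves "0 0 -0.2 0 0 0;0 0 -0.5 0 0 0;0 0 -0.8 0 0 0;0 0 -1 0 0 0;0.33 0 -1 0 0 0;0.67 0 -1 0 0 0;1 0 -1 0 0 0;1 0 -1 0 0 0"

```text
clock: 16.15
tool_pos: [0.4267, 0.0179, 0.1831]
eef_rot: [-0.001, -0.707, 0.707, 0.0]
contact_force: [0.2, 0.4, 0.2]
gripper_width: 0.999
grip_force: 0.0
```

```bash
python3 - <<'E'
from h import *
print(q()[0]); im,k=snap('wrist'); cv2.imwrite('pics/w5.png',im); im2,s=snap('scene')
for c,kk in(('wrist',k),('scene',s)):
  m=arm.masks_of(c,'crucible')[0];ys,xs=np.nonzero(m['mask']);print(m['confidence'],m['position'],xs.min(),xs.max(),ys.min(),ys.max(),onz(kk,m['position'],.03))
im2=im2[150:320,300:480]
cv2.imwrite('pics/w5.png',np.hstack([cv2.resize(im,(427,320)),cv2.resize(im2,(339,320),interpolation=2)]))
# seal poses by colour from scene
im,s=snap('scene'); h=cv2.cvtColor(im,cv2.COLOR_BGR2HSV)
sd=arm.calibration('side')
for m in arm.masks_of('scene','seal_1'):
  if m['confidence']<.3: continue
  ys,xs=np.nonzero(m['mask']); P=np.array([onz(s,(x,y),.012)[:2] for x,y in zip(xs,ys)]); c,wh,a=axes_of(P)
  print(np.round(m['position'],1),round(m['confidence'],2),im[m['mask']].mean(0)[::-1].round(),np.round(c,0),np.round(wh,0),round(a,0))
E
```

```text
[0.42668967 0.01790238 0.18312   ]
0.97 [319.9, 403.1] 282 357 352 444 [0.42643888 0.18174865 0.03      ]
0.69 [361.3, 196.3] 351 368 182 204 [0.4458831  0.16766248 0.03      ]
[286.8 374.1] 0.86 [178. 159. 131.] [ 586. -360.] [55. 52.] 55.0
[132.5 377.2] 0.83 [ 82. 145. 136.] [ 301. -583.] [46. 75.] 87.0
[311.4 341.9] 0.82 [173. 154. 124.] [ 593. -254.] [44. 63.] 81.0
[452.7 283.1] 0.75 [117.  73. 126.] [789.  79.] [51. 66.] 74.0
[246.2 354. ] 0.73 [172. 152. 123.] [ 477. -379.] [37. 64.] 66.0
[384.8 257.8] 0.7 [75. 74. 74.] [567. 206.] [284. 675.] 6.0
[174.2 275.5] 0.69 [ 69.  91. 148.] [ 184. -331.] [47. 70.] 82.0
[283.7 305.3] 0.61 [168. 149. 121.] [ 466. -227.] [61. 44.] 9.0
[259.4 250.5] 0.55 [ 78. 144. 135.] [ 324. -143.] [62. 60.] 37.0
```

View pics/w5.png

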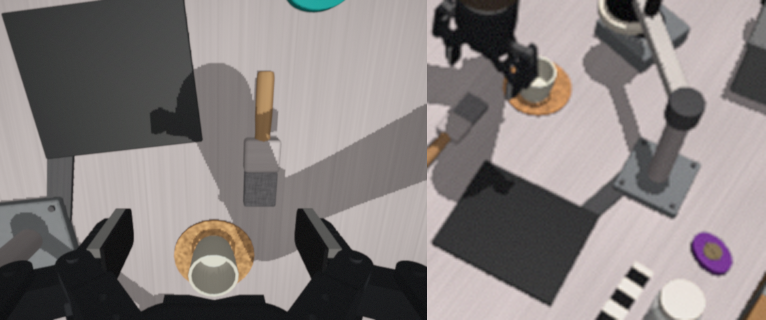

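Crucible stands upright on the mat (wrist left panel, around (213,262)), stage is empty. Now the seals.

Request:
drive_tool --moves "0 0 -0.3 0 0 0;0.3 -0.2 -0.6 0 0 0;0.6 -0.4 -0.6 0 0 0;0.8 -0.69 -0.6 0 0 0"

```text
clock: 16.85
tool_pos: [0.5168, -0.0825, 0.2749]
eef_rot: [-0.002, 0.711, -0.704, 0.002]
contact_force: [0.7, 1.9, 0.4]
gripper_width: 0.998
grip_force: 0.0
```

Request:
drive_tool --moves "0.3 0 -0.2 0 0 0;0.6 0 -0.4 0 0 0;0.8 0 -0.5 0 0 0;0.8 0 -0.5 0 0 0;0.8 0 -0.5 0 0 0;0.8 0 -0.5 0 0 0"

```text
clock: 17.45
tool_pos: [0.5159, -0.2011, 0.3459]
eef_rot: [0.0, 0.71, -0.704, -0.001]
contact_force: [-0.1, -0.1, -0.2]
gripper_width: 0.998
grip_force: 0.0
```

```bash
cat >> h.py <<'E'
def seals(z=.014,draw=None):
    """bronze seals in the wrist view: centre and long-axis angle (mask outline put on plane z)"""
    im,k=snap('wrist'); h=cv2.cvtColor(im,cv2.COLOR_BGR2HSV); out=[]
    for m in arm.masks_of('wrist','seal_1'):
        if m['confidence']<.25: continue
        cs,_=cv2.findContours(m['mask'].astype(np.uint8),0,2); c=max(cs,key=cv2.contourArea)[:,0]
        if len(c)<20: continue
        P=np.array([onz(k,p,z)[:2] for p in c]); (cx,cy),wh,a=axes_of(P)
        bp=cv2.boxPoints(((cx,cy),wh,a)); e=bp[1]-bp[0],bp[2]-bp[1]; l=max(e,key=np.linalg.norm)
        ang=np.degrees(np.arctan2(l[1],l[0]))%180
        out.append((cx/1000,cy/1000,ang,max(wh),min(wh)))
        print(np.round(m['position'],1),round(m['confidence'],2),im[m['mask']].mean(0)[::-1].round(),'c',round(cx,1),round(cy,1),'long',np.round(max(wh)),'wid',np.round(min(wh)),'ang',round(ang,1))
        cv2.polylines(im,[np.int32(c)],True,(0,0,255),1); cv2.putText(im,f'{cx:.0f},{cy:.0f},{ang:.0f}',tuple(int(v) for v in c[0]),0,.45,(255,0,0),1)
    if draw: cv2.imwrite(draw,im)
    return out,k
E
python3 - <<'E'
from h import *
print(q()[0]); seals(draw='pics/w6.png')
E
```

```text
[ 0.51593475 -0.20112107  0.34594073]
[479.6 226.8] 0.96 [ 57. 135. 124.] c 322.3 -143.7 long 70.0 wid 48.0 ang 0.4
[257.1  27. ] 0.77 [163. 149. 123.] c 579.9 -358.9 long 66.0 wid 44.0 ang 0.5
[621.8  64.2] 0.76 [ 47.  75. 124.] c 198.9 -325.1 long 46.0 wid 41.0 ang 103.4
[365.3   9.7] 0.73 [156. 142. 117.] c 472.0 -369.4 long 63.0 wid 25.0 ang 0.5
[365.5 155.1] 0.62 [127. 115.  93.] c 461.3 -226.5 long 59.0 wid 42.0 ang 9.8
[105.5 372. ] 0.59 [ 92.  50. 107.] c 797.8 58.6 long 40.0 wid 16.0 ang 19.3
[252.9 129.9] 0.55 [159. 146. 120.] c 586.9 -253.3 long 65.0 wid 44.0 ang 179.0
```

View pics/w6.png

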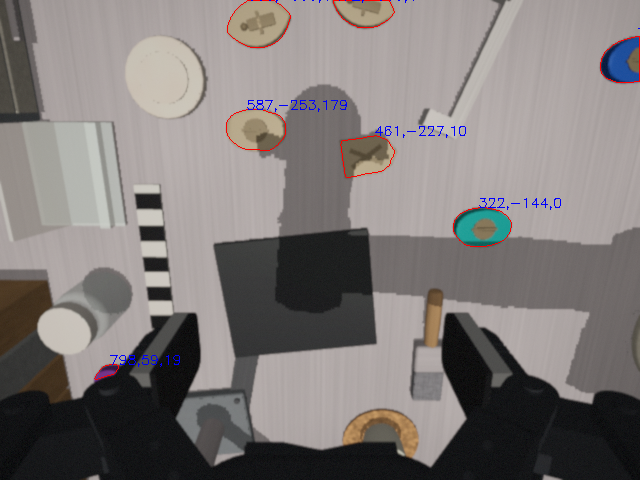

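Request:
drive_tool --moves "0.3 0 0 0 0 0;0.6 0 0 0 0 0;0.8 -0.07 0 0 0 0;0.8 -0.07 0 0 0 0;0.8 -0.07 0 0 0 0"

```text
clock: 18.05
tool_pos: [0.5274, -0.322, 0.346]
eef_rot: [0.0, 0.709, -0.705, -0.001]
contact_force: [-0.2, 0.2, -0.4]
gripper_width: 1.0
grip_force: 0.0
```

```bash
sed -i "s|^        ang=np.degrees.*|        ys,xs=np.nonzero(m['mask']); Q=np.array([onz(k,p,z)[:2] for p in zip(xs,ys)]); u=np.linalg.svd(Q-Q.mean(0),full_matrices=False)[2]; ang=np.degrees(np.arctan2(u[0,1],u[0,0]))%180; W=(P-Q.mean(0))@u.T; mid=Q.mean(0)+((W.max(0)+W.min(0))/2)@u; cx,cy=mid*1000; wh=np.ptp(W,axis=0)*1000|" h.py
python3 - <<'E'
from h import *
print(q()[0]); o,k=seals(draw='pics/w7.png')
im=cv2.imread('pics/w7.png')
E
```

```text
[ 0.52736791 -0.32199178  0.34596946]
[370.4 252.8] 0.76 [117. 105.  85.] c 462.2 -227.6 long 62.0 wid 48.0 ang 1.9
[367.8 124.2] 0.74 [133. 120.  98.] c 473.2 -378.9 long 64.0 wid 40.0 ang 166.4
[483.7 315.4] 0.7 [31. 79. 72.] c 319.0 -152.6 long 68.0 wid 36.0 ang 152.7
[272.4 143.3] 0.68 [122. 111.  90.] c 580.4 -360.7 long 68.0 wid 43.0 ang 16.2
[264.4 235.3] 0.64 [107.  96.  76.] c 586.9 -254.6 long 65.0 wid 47.0 ang 0.8
[618.5 170.3] 0.59 [ 53.  77. 121.] c 187.9 -330.6 long 62.0 wid 47.0 ang 176.7
```

View pics/w7.png

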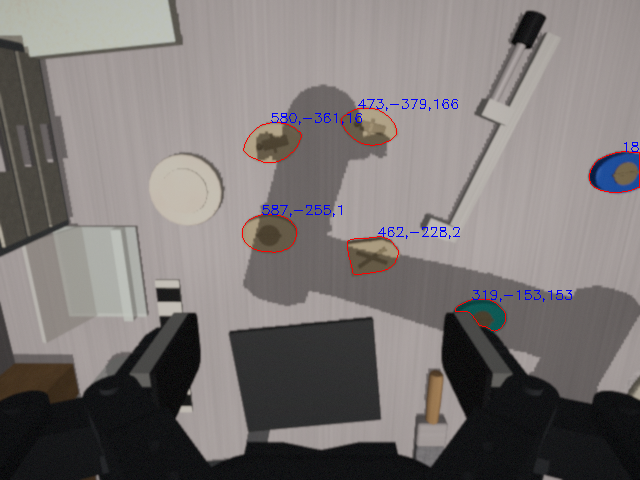

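Wrist view: shield (370,255), rounded oval (269,234), pointed ovals (272,143) and (369,127) are the four bronze seals; both wrist places agree within 2 mm on the z = 14 mm plane. Rounded oval first.

```bash
python3 - <<'E'
from h import *
y=np.radians(91)
go([.587,-.2545,.20],y);go([.587,-.2545,.08],y,from_pos=[.587,-.2545,.20],from_R=yawR(y))
E
```

```text
go [ 0.587 -0.254  0.2  ] sh [-0.442 -0.402  0.98 ] turn [ 1.000e-04 -0.000e+00  2.485e-01] rows>= 11
go [ 0.587 -0.254  0.08 ] sh [0.  0.  0.8] turn [0. 0. 0.] rows>= 3
```

Request:
drive_tool --moves "-0.11 -0.1 0.2 0 0 0.023;-0.22 -0.2 0.4 0 0 0.046;-0.33 -0.3 0.6 0 0 0.07;-0.44 -0.4 0.8 0 0 0.093;-0.44 -0.4 0.98 0 0 0.116;-0.44 -0.4 0.98 0 0 0.14;-0.44 -0.4 0.98 0 0 0.163;-0.44 -0.4 0.98 0 0 0.186;-0.44 -0.4 0.98 0 0 0.21;-0.44 -0.4 0.98 0 0 0.233;-0.44 -0.4 0.98 0 0 0.2485;-0.44 -0.4 0.98 0 0 0.2485;-0.44 -0.4 0.98 0 0 0.2485" --grip 0.6

```text
clock: 19.45
tool_pos: [0.5869, -0.2552, 0.2007]
eef_rot: [0.0, -0.01, 1.0, -0.0]
contact_force: [-0.5, 0.7, 0.9]
gripper_width: 0.8
grip_force: 0.0
```

```bash
python3 - <<'E'
from h import *
print(q()[0]); seals()
go([.587,-.2545,.05],np.radians(91));go([.587,-.2545,.001],np.radians(91))
E
```

```text
[ 0.58688509 -0.2551923   0.20065447]
[322.3 207.9] 0.91 [100.  89.  71.] c 586.7 -252.0 long 67.0 wid 46.0 ang 179.3
[365.   41.7] 0.88 [171. 157. 131.] c 463.2 -226.2 long 56.0 wid 43.0 ang 9.7
[157.7  49.7] 0.78 [147. 133. 107.] c 473.0 -376.5 long 66.0 wid 43.0 ang 167.4
[192. 194.] 0.7 [148. 134. 108.] c 580.0 -358.6 long 68.0 wid 46.0 ang 11.2
go [ 0.587 -0.254  0.05 ] sh [-1.000e-03  7.000e-03  1.003e+00] turn [-0.      0.0001  0.0001] rows>= 4
go [ 0.587 -0.254  0.001] sh [-1.00e-03  8.00e-03  1.33e+00] turn [-0.      0.0001  0.0001] rows>= 4
```

Request:
drive_tool --moves "0 0.018 0.33 0 0 0;0 0.018 0.66 0 0 0;0 0.018 1 0 0 0;0 0.018 1 0 0 0"

```text
clock: 19.95
tool_pos: [0.5812, -0.252, 0.0427]
eef_rot: [-0.008, -0.008, 1.0, 0.002]
contact_force: [-1.1, 0.5, 0.1]
gripper_width: 0.797
grip_force: 0.0
```

Request:
drive_tool --moves "0 0 0.2 0 0 0;0 0 0.3 0 0 0;0 0 0.327 0 0 0;0 0 0.327 0 0 0"

```text
clock: 20.35
tool_pos: [0.5875, -0.2537, 0.0021]
eef_rot: [0.001, -0.008, 1.0, -0.0]
contact_force: [-0.7, -0.2, -0.3]
gripper_width: 0.801
grip_force: 0.0
```

Request:
drive_tool --moves "0 0 0 0 0 0;0 0 0 0 0 0;0 0 0 0 0 0;0 0 0 0 0 0;0 0 0 0 0 0;0 0 0 0 0 0" --grip -1

```text
clock: 20.95
tool_pos: [0.5881, -0.2538, 0.0033]
eef_rot: [0.002, -0.008, 1.0, -0.001]
contact_force: [-0.9, 0.6, 6.6]
gripper_width: 0.492
grip_force: 61.7
```

Request:
drive_tool --moves "0 0 -0.1 0 0 0;0 0 -0.3 0 0 0;0 0.2 -0.5 0 0 0;0 0.5 -0.5 0 0 0;0 0.8 -0.5 0 0 0;0 0.85 -0.5 0 0 0;0 0.85 -0.5 0 0 0"

```text
clock: 21.65
tool_pos: [0.5847, -0.1245, 0.0768]
eef_rot: [0.0, -0.009, 1.0, 0.0]
contact_force: [-0.7, -0.3, -2.2]
gripper_width: 0.494
grip_force: 61.6
```

```bash
cat > place.py <<'E'
from h import *
import sys
a,b=map(float,sys.argv[1:3]); y7=np.radians(7)
T=np.array([.542,-.048])+a*np.array([np.cos(y7),np.sin(y7)])+b*np.array([-np.sin(y7),np.cos(y7)])
s=arm.sense(); print(s['tool_pos'],s['gripper_width'],s['grip_force'],s['contact_force'])
dz=float(sys.argv[3]) if len(sys.argv)>3 else .0115
go([*T,.05],np.radians(97));go([*T,dz],np.radians(97))
E
python3 place.py .045 .042
```

```text
[ 0.58468285 -0.1245127   0.07675441] 0.4941129691062386 61.570401191711426 [-0.6527326  -0.33942277 -2.20784891]
go [ 0.582 -0.001  0.05 ] sh [0.006 0.825 0.178] turn [ 0.      0.     -0.0165] rows>= 3
go [ 0.582 -0.001  0.012] sh [0.006 0.825 0.435] turn [ 0.      0.     -0.0165] rows>= 3
```

Request:
drive_tool --moves "0 0.28 0 0 0 -0.008;0 0.56 0 0 0 -0.0165;0.006 0.825 0.1 0 0 -0.0165;0.006 0.825 0.25 0 0 -0.0165;0.006 0.825 0.36 0 0 -0.0165;0.006 0.825 0.41 0 0 -0.0165;0.006 0.825 0.435 0 0 -0.0165;0.006 0.825 0.44 0 0 -0.0165"

```text
clock: 22.45
tool_pos: [0.5817, -0.0035, 0.0113]
eef_rot: [-0.001, -0.059, 0.998, -0.0]
contact_force: [-4.4, -0.2, 7.3]
gripper_width: 0.495
grip_force: 62.8
```

Request:
drive_tool --moves "0 0 0 0 0 0;0 0 0 0 0 0;0 0 0 0 0 0;0 0 0 0 0 0" --grip 0.5

```text
clock: 22.85
tool_pos: [0.5824, -0.0025, 0.0104]
eef_rot: [0.0, -0.06, 0.998, 0.0]
contact_force: [0.3, 0.9, -0.1]
gripper_width: 0.746
grip_force: 0.0
```

Request:
drive_tool --moves "0 0 -0.2 0 0 0;0 0 -0.5 0 0 0;0 0 -0.8 0 0 0;0 0 -0.9 0 0 0;0 0 -0.9 0 0 0"

```text
clock: 23.35
tool_pos: [0.5839, -0.0019, 0.1487]
eef_rot: [0.004, -0.06, 0.998, 0.001]
contact_force: [-0.5, 0.4, -0.4]
gripper_width: 0.752
grip_force: 0.0
```

```bash
python3 - <<'E'
from h import *
print(q()[0]); seals(z=.022,draw='pics/w8.png')
go([.4632,-.2265,.12],np.radians(100))
E
```

```text
[ 0.58389698 -0.00191208  0.14870499]
[314.8 221.2] 0.96 [136. 123.  98.] c 580.5 -3.5 long 67.0 wid 45.0 ang 5.3
[11.  18.8] 0.66 [132. 121. 100.] c 481.3 -193.8 long 22.0 wid 16.0 ang 172.0
[401.7 435.2] 0.58 [115.  59. 134.] c 749.5 79.8 long 40.0 wid 30.0 ang 70.6
go [ 0.463 -0.226  0.12 ] sh [ 0.96  -1.391  0.164] turn [ 0.0001 -0.0001 -0.0088] rows>= 6
```

Request:
drive_tool --moves "0.2 -0.25 0 0 0 0;0.4 -0.5 0 0 0 0;0.6 -0.8 0 0 0 0;0.8 -1 0 0 0 0;0.8 -1 0 0 0 0"

```text
clock: 23.95
tool_pos: [0.4757, -0.1683, 0.1428]
eef_rot: [-0.003, -0.057, 0.998, 0.001]
contact_force: [0.1, -0.3, -0.6]
gripper_width: 0.755
grip_force: 0.0
```

```bash
python3 - <<'E'
from h import *
print(q()[0]); seals()
go([.4632,-.2265,.15],np.radians(100));go([.4632,-.2265,.05],np.radians(100));go([.4632,-.2265,.001],np.radians(100))
E
```

```text
[ 0.47569081 -0.16834089  0.14281319]
[234.1 197.3] 0.93 [123. 112.  90.] c 459.8 -224.2 long 63.0 wid 45.0 ang 5.2
[387.9  14.5] 0.79 [ 51. 167. 160.] c 343.9 -140.2 long 43.0 wid 22.0 ang 99.0
[ 26.8 298.6] 0.66 [150. 136. 109.] c 551.1 -367.2 long 70.0 wid 48.0 ang 179.5
[518.4 365. ] 0.58 [141. 128. 103.] c 563.4 -4.6 long 44.0 wid 33.0 ang 76.5
[ 20.6 184.9] 0.57 [144. 130. 104.] c 472.8 -367.5 long 68.0 wid 32.0 ang 168.8
go [ 0.463 -0.226  0.15 ] sh [ 0.154 -0.386 -0.042] turn [ 0.0001 -0.0005 -0.0091] rows>= 2
go [ 0.463 -0.226  0.05 ] sh [ 0.152 -0.386  0.625] turn [ 0.0001 -0.0005 -0.0091] rows>= 3
go [ 0.463 -0.226  0.001] sh [ 0.151 -0.387  0.951] turn [ 0.0001 -0.0005 -0.0091] rows>= 4
```

Request:
drive_tool --moves "0.08 -0.2 0 0 0 -0.009;0.16 -0.38 0.1 0 0 -0.009;0.16 -0.38 0.4 0 0 -0.009;0.16 -0.38 0.7 0 0 -0.009;0.16 -0.38 0.9 0 0 -0.009;0.16 -0.38 0.945 0 0 -0.009;0.16 -0.38 0.945 0 0 -0.009" --grip 0.6

```text
clock: 24.75
tool_pos: [0.4637, -0.2243, 0.002]
eef_rot: [-0.002, -0.089, 0.996, 0.0]
contact_force: [-0.1, 0.3, -0.0]
gripper_width: 0.803
grip_force: 0.0
```

Request:
drive_tool --moves "0 0 0 0 0 0;0 0 0 0 0 0;0 0 0 0 0 0;0 0 0 0 0 0;0 0 0 0 0 0;0 0 0 0 0 0" --grip -1

```text
clock: 25.35
tool_pos: [0.4653, -0.2251, 0.0054]
eef_rot: [0.002, -0.088, 0.996, -0.001]
contact_force: [-0.3, 2.3, 7.4]
gripper_width: 0.469
grip_force: 61.1
```

Request:
drive_tool --moves "0 0 -0.1 0 0 0;0 0 -0.3 0 0 0;0 0.2 -0.5 0 0 0;0 0.5 -0.5 0 0 0;0 0.7 -0.5 0 0 0;0 0.7 -0.5 0 0 0;0 0.7 -0.5 0 0 0"

```text
clock: 26.05
tool_pos: [0.4453, -0.1211, 0.079]
eef_rot: [0.001, -0.089, 0.996, 0.0]
contact_force: [-0.3, 0.2, -1.7]
gripper_width: 0.466
grip_force: 61.3
```

```bash
python3 place.py -.045 .042
```

```text
[ 0.44529746 -0.12105422  0.07895805] 0.4662853664171946 61.289623975753784 [-0.33845293  0.18921765 -1.72947334]
go [ 0.492 -0.012  0.05 ] sh [-0.436  0.662  0.194] turn [-0.      0.0002  0.0088] rows>= 3
go [ 0.492 -0.012  0.012] sh [-0.436  0.662  0.45 ] turn [-0.      0.0002  0.0088] rows>= 3
```

Request:
drive_tool --moves "-0.15 0.22 0 0 0 0.008;-0.3 0.44 0 0 0 0.008;-0.436 0.66 0 0 0 0.009;-0.436 0.66 0.2 0 0 0.009;-0.436 0.66 0.35 0 0 0.009;-0.436 0.66 0.41 0 0 0.009;-0.436 0.66 0.435 0 0 0.009;-0.436 0.66 0.445 0 0 0.009;-0.436 0.66 0.445 0 0 0.009"

```text
clock: 26.95
tool_pos: [0.4913, -0.0137, 0.0134]
eef_rot: [-0.001, -0.059, 0.998, -0.0]
contact_force: [-6.5, 1.6, 10.9]
gripper_width: 0.469
grip_force: 62.7
```

Request:
drive_tool --moves "0 0 0 0 0 0;0 0 0 0 0 0;0 0 0 0 0 0;0 0 0 0 0 0" --grip 0.5

```text
clock: 27.35
tool_pos: [0.4927, -0.0129, 0.0117]
eef_rot: [0.0, -0.059, 0.998, 0.0]
contact_force: [-0.7, 0.3, -0.3]
gripper_width: 0.752
grip_force: 0.0
```

Request:
drive_tool --moves "0 0 -0.2 0 0 0;0 0 -0.5 0 0 0;0 0 -0.8 0 0 0;0 0 -1 0 0 0;0 -0.3 -1 0 0 0;0 -0.6 -1 0 0 0;0 -0.9 -1 0 0 0;0 -1 -1 0 0 0;0 -1 -1 0 0 0;0 -1 -1 0 0 0"

```text
clock: 28.35
tool_pos: [0.5099, -0.1614, 0.1612]
eef_rot: [-0.0, -0.059, 0.998, 0.0]
contact_force: [-0.5, 0.4, -0.0]
gripper_width: 0.753
grip_force: 0.0
```

```bash
python3 - <<'E'
from h import *
print(q()[0]); seals()
go([.581,-.36,.15],np.radians(103))
E
```

```text
[ 0.50985139 -0.16138709  0.16119496]
[529.2 215.4] 0.9 [110.  98.  77.] c 487.9 -13.6 long 67.0 wid 52.0 ang 9.9
[ 20.6 128.5] 0.81 [145. 131. 105.] c 473.2 -368.3 long 67.0 wid 35.0 ang 169.0
[ 31.5 240.8] 0.77 [155. 141. 114.] c 551.8 -368.8 long 68.0 wid 51.0 ang 5.1
[506.8 333.4] 0.77 [156. 142. 114.] c 582.5 -2.1 long 74.0 wid 52.0 ang 17.3
go [ 0.581 -0.36   0.15 ] sh [-0.31  -1.377  0.076] turn [ 0.     -0.     -0.0169] rows>= 5
```

Seal C seems to have been knocked from (0.580,-0.360) to about (0.552,-0.369); going closer to look.

Request:
drive_tool --moves "-0.06 -0.3 -0.1 0 0 0;-0.12 -0.6 -0.2 0 0 0;-0.18 -0.9 -0.26 0 0 0;-0.18 -1 -0.26 0 0 0;-0.18 -1 -0.26 0 0 0;-0.18 -1 -0.26 0 0 0"

```text
clock: 29.05
tool_pos: [0.5544, -0.3059, 0.1998]
eef_rot: [-0.001, -0.06, 0.998, 0.001]
contact_force: [-0.0, 0.4, 0.3]
gripper_width: 0.75
grip_force: 0.0
```

```bash
python3 - <<'E'
from h import *
print(q()[0]); o,k=seals(draw='pics/w9.png')
for s in o: go([s[0],s[1],.05],np.radians(s[2]+90));go([s[0],s[1],.002],np.radians(s[2]+90))
E
```

```text
[ 0.55435997 -0.30590151  0.19978531]
[238.   87.9] 0.78 [154. 140. 115.] c 472.8 -377.6 long 65.0 wid 42.0 ang 167.3
[240.3 194.5] 0.77 [95. 85. 67.] c 553.5 -372.9 long 68.0 wid 46.0 ang 10.3
go [ 0.473 -0.378  0.05 ] sh [ 0.598 -0.411  1.002] turn [ 0.0001 -0.0002  0.0546] rows>= 4
go [ 0.473 -0.378  0.002] sh [ 0.598 -0.411  1.322] turn [ 0.0001 -0.0002  0.0546] rows>= 5
go [ 0.554 -0.373  0.05 ] sh [ 0.06  -0.446  1.002] turn [ 0.0001 -0.0001 -0.0092] rows>= 4
go [ 0.554 -0.373  0.002] sh [ 0.06  -0.446  1.322] turn [ 0.0001 -0.0001 -0.0092] rows>= 5
```

View pics/w9.png

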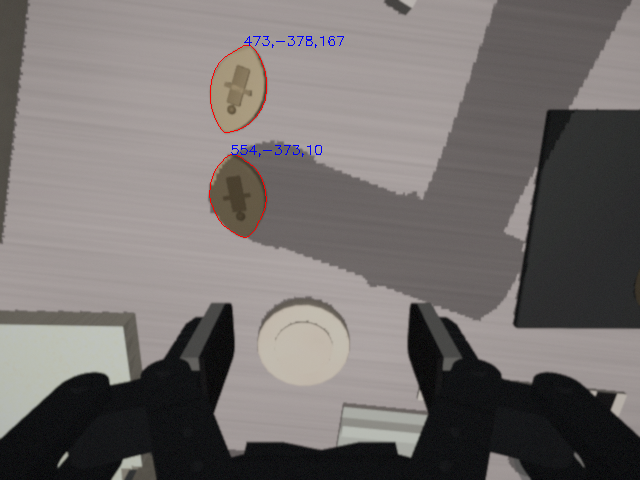

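Seals C (240,195) and D (238,89) clear; C was knocked to (0.553,-0.372) and lies flat. Gripping C.

Request:
drive_tool --moves "0.03 -0.22 0.2 0 0 -0.009;0.06 -0.44 0.5 0 0 -0.009;0.06 -0.44 0.8 0 0 -0.009;0.06 -0.44 1 0 0 -0.009;0.06 -0.44 1 0 0 -0.009" --grip 0.6

```text
clock: 29.65
tool_pos: [0.5502, -0.3711, 0.0452]
eef_rot: [-0.005, -0.088, 0.996, 0.003]
contact_force: [-1.2, 0.3, -0.2]
gripper_width: 0.801
grip_force: 0.0
```

Request:
drive_tool --moves "0 0 0.2 0 0 0;0 0 0.3 0 0 0;0 0 0.32 0 0 0;0 0 0.32 0 0 0"

```text
clock: 30.05
tool_pos: [0.5544, -0.3737, 0.0036]
eef_rot: [0.0, -0.088, 0.996, -0.0]
contact_force: [0.7, -0.6, -0.2]
gripper_width: 0.801
grip_force: 0.0
```

Request:
drive_tool --moves "0 0 0 0 0 0;0 0 0 0 0 0;0 0 0 0 0 0;0 0 0 0 0 0;0 0 0 0 0 0;0 0 0 0 0 0" --grip -1

```text
clock: 30.65
tool_pos: [0.5549, -0.3744, 0.0049]
eef_rot: [0.001, -0.088, 0.996, -0.001]
contact_force: [-0.7, 1.0, 5.4]
gripper_width: 0.483
grip_force: 59.8
```

Request:
drive_tool --moves "0 0 -0.1 0 0 0;0 0 -0.3 0 0 0;0 0.2 -0.5 0 0 0;0 0.5 -0.5 0 0 0;0 0.8 -0.5 0 0 0;0 1 -0.5 0 0 0;0 1 -0.5 0 0 0;0 1 -0.5 0 0 0"

```text
clock: 31.45
tool_pos: [0.5279, -0.2258, 0.0785]
eef_rot: [0.001, -0.089, 0.996, -0.0]
contact_force: [-0.5, -0.1, -1.0]
gripper_width: 0.482
grip_force: 60.3
```

```bash
python3 place.py .045 -.042 .013
```

```text
[ 0.52786419 -0.22584551  0.07854195] 0.4820317187283525 60.29718580073677 [-0.53946741 -0.06282598 -0.99530477]
go [ 0.592 -0.084  0.05 ] sh [-0.586  0.854  0.19 ] turn [-0.0001  0.0002  0.0088] rows>= 4
go [ 0.592 -0.084  0.013] sh [-0.586  0.854  0.437] turn [-0.0001  0.0002  0.0088] rows>= 4
```

Request:
drive_tool --moves "-0.15 0.22 0 0 0 0.008;-0.3 0.44 0 0 0 0.008;-0.45 0.66 0 0 0 0.009;-0.586 0.854 0 0 0 0.009;-0.586 0.854 0.2 0 0 0.009;-0.586 0.854 0.35 0 0 0.009;-0.586 0.854 0.41 0 0 0.009;-0.586 0.854 0.43 0 0 0.009;-0.586 0.854 0.437 0 0 0.009;-0.586 0.854 0.437 0 0 0.009"

```text
clock: 32.45
tool_pos: [0.5926, -0.0854, 0.013]
eef_rot: [0.001, -0.059, 0.998, -0.0]
contact_force: [0.6, 0.4, -1.5]
gripper_width: 0.478
grip_force: 60.4
```

Request:
drive_tool --moves "0 0 0 0 0 0;0 0 0 0 0 0;0 0 0 0 0 0;0 0 0 0 0 0" --grip 0.5

```text
clock: 32.85
tool_pos: [0.5919, -0.0847, 0.0123]
eef_rot: [0.0, -0.06, 0.998, -0.0]
contact_force: [0.1, 0.0, -0.8]
gripper_width: 0.752
grip_force: 0.0
```

Request:
drive_tool --moves "0 0 -0.2 0 0 0;0 0 -0.5 0 0 0;0 0 -0.8 0 0 0;0.3 0 -1 0 0 0;0.5 -0.3 -1 0 0 0;0.5 -0.6 -1 0 0 0;0.5 -0.9 -1 0 0 0;0.5 -1 -1 0 0 0;0.5 -1 -1 0 0 0;0.5 -1 -1 0 0 0"

```text
clock: 33.85
tool_pos: [0.5348, -0.2422, 0.1617]
eef_rot: [-0.0, -0.059, 0.998, 0.0]
contact_force: [0.9, -0.3, -0.0]
gripper_width: 0.752
grip_force: 0.0
```

```bash
python3 - <<'E'
from h import *
print(q()[0]); seals()
go([.473,-.34,.19],np.radians(77))
E
```

```text
[ 0.53475268 -0.24224527  0.16167453]
[611.5 317.4] 0.97 [126. 113.  89.] c 585.0 -8.2 long 74.0 wid 43.0 ang 20.2
[131.2 102.6] 0.92 [150. 136. 109.] c 472.8 -376.4 long 65.0 wid 44.0 ang 162.9
[513.4 314.2] 0.81 [109.  98.  76.] c 593.3 -83.8 long 74.0 wid 49.0 ang 22.4
[626.5 202. ] 0.59 [110.  99.  79.] c 492.2 -28.6 long 60.0 wid 26.0 ang 12.7
go [ 0.473 -0.34   0.19 ] sh [ 0.49  -0.602 -0.187] turn [ 0.     -0.0001  0.0553] rows>= 3
```

```bash
python3 - <<'E'
from h import *
for z in(.16,.05,.003): go([.473,-.3775,z],np.radians(76.5))
E
```

```text
go [ 0.473 -0.378  0.16 ] sh [ 0.52  -0.851  0.013] turn [ 0.     -0.0001  0.0567] rows>= 3
go [ 0.473 -0.378  0.05 ] sh [ 0.519 -0.851  0.746] turn [ 0.     -0.0001  0.0567] rows>= 4
go [ 0.473 -0.378  0.003] sh [ 0.519 -0.851  1.059] turn [ 0.     -0.0001  0.0567] rows>= 5
```

Request:
drive_tool --moves "0.17 -0.28 0 0 0 0.02;0.34 -0.56 0 0 0 0.04;0.52 -0.85 0.1 0 0 0.0567;0.52 -0.85 0.4 0 0 0.0567;0.52 -0.85 0.7 0 0 0.0567;0.52 -0.85 0.7 0 0 0.0567" --grip 0.6

```text
clock: 34.55
tool_pos: [0.4685, -0.3753, 0.0509]
eef_rot: [-0.007, 0.119, 0.993, 0.003]
contact_force: [-0.9, 0.5, -0.5]
gripper_width: 0.799
grip_force: 0.0
```

Request:
drive_tool --moves "0 0 0.2 0 0 0;0 0 0.33 0 0 0;0 0 0.36 0 0 0;0 0 0.36 0 0 0"

```text
clock: 34.95
tool_pos: [0.4741, -0.3781, 0.0043]
eef_rot: [0.001, 0.117, 0.993, -0.0]
contact_force: [-0.3, 0.4, -0.1]
gripper_width: 0.797
grip_force: 0.0
```

Request:
drive_tool --moves "0 0 0 0 0 0;0 0 0 0 0 0;0 0 0 0 0 0;0 0 0 0 0 0;0 0 0 0 0 0;0 0 0 0 0 0" --grip -1

```text
clock: 35.55
tool_pos: [0.4741, -0.379, 0.0053]
eef_rot: [0.002, 0.118, 0.993, -0.001]
contact_force: [-0.4, 2.5, 5.3]
gripper_width: 0.428
grip_force: 60.8
```

Request:
drive_tool --moves "0 0 -0.1 0 0 0;0 0 -0.3 0 0 0;0 0.2 -0.5 0 0 0;0 0.5 -0.5 0 0 0;0 0.8 -0.5 0 0 0;0 1 -0.5 0 0 0;0 1 -0.5 0 0 0;0 1 -0.5 0 0 0"

```text
clock: 36.35
tool_pos: [0.5082, -0.232, 0.0785]
eef_rot: [0.0, 0.117, 0.993, -0.0]
contact_force: [-0.0, -1.1, -1.1]
gripper_width: 0.432
grip_force: 60.6
```

```bash
python3 place.py -.045 -.042 .013
```

```text
[ 0.50817801 -0.23203751  0.0784939 ] 0.4316479110400321 60.5698299407959 [-0.00620634 -1.06367948 -1.12572806]
go [ 0.502 -0.095  0.05 ] sh [0.25  0.878 0.19 ] turn [-0.      0.0001 -0.0569] rows>= 3
go [ 0.502 -0.095  0.013] sh [0.25  0.878 0.437] turn [-0.      0.0001 -0.0569] rows>= 4
```

Request:
drive_tool --moves "0.06 0.22 0 0 0 -0.02;0.12 0.44 0 0 0 -0.04;0.19 0.66 0 0 0 -0.057;0.25 0.878 0 0 0 -0.057;0.25 0.878 0.2 0 0 -0.057;0.25 0.878 0.35 0 0 -0.057;0.25 0.878 0.41 0 0 -0.057;0.25 0.878 0.43 0 0 -0.057;0.25 0.878 0.437 0 0 -0.057;0.25 0.878 0.437 0 0 -0.057"

```text
clock: 37.35
tool_pos: [0.5029, -0.0967, 0.0134]
eef_rot: [0.001, -0.06, 0.998, -0.0]
contact_force: [-0.0, 0.3, -1.0]
gripper_width: 0.432
grip_force: 60.7
```

Request:
drive_tool --moves "0 0 0 0 0 0;0 0 0 0 0 0;0 0 0 0 0 0;0 0 0 0 0 0" --grip 0.5

```text
clock: 37.75
tool_pos: [0.5027, -0.0959, 0.0127]
eef_rot: [0.0, -0.061, 0.998, -0.0]
contact_force: [-1.1, -0.6, -0.5]
gripper_width: 0.756
grip_force: 0.0
```

Request:
drive_tool --moves "0 0 -0.2 0 0 0;0 0 -0.5 0 0 0;0 0 -0.8 0 0 0;0 0 -1 0 0 0;0 0 -1 0 0 0"

```text
clock: 38.25
tool_pos: [0.5055, -0.0958, 0.1676]
eef_rot: [0.006, -0.061, 0.998, -0.0]
contact_force: [-0.0, 0.9, -1.3]
gripper_width: 0.748
grip_force: 0.0
```

```bash
python3 - <<'E'
from h import *
p,_=q();print(p); go([.5,.03,.31],np.pi); go([.5,.03,.31])
E
```

```text
[ 0.50554728 -0.09577181  0.16763188]
go [0.5  0.03 0.31] sh [-0.076  0.836 -0.949] turn [-0.0014  0.0013 -0.2305] rows>= 10
go [0.5  0.03 0.31] sh [-0.076  0.836 -0.949] turn [0. 0. 0.] rows>= 4
```

Request:
drive_tool --moves "0 0.2 -0.2 0 0 -0.023;0 0.4 -0.4 0 0 -0.046;0 0.6 -0.6 0 0 -0.07;0 0.8 -0.9 0 0 -0.093;0 0.8 -1 0 0 -0.116;0 0.8 -1 0 0 -0.14;0 0.8 -1 0 0 -0.163;0 0.8 -1 0 0 -0.186;0 0.8 -1 0 0 -0.21;0 0.8 -1 0 0 -0.2305;0 0.8 -1 0 0 -0.2305;0 0.8 -1 0 0 -0.2305" --grip 1

```text
clock: 39.45
tool_pos: [0.4877, 0.0233, 0.3118]
eef_rot: [-0.0, -0.706, 0.709, 0.0]
contact_force: [-0.2, -0.1, -0.3]
gripper_width: 0.999
grip_force: 0.0
```

```bash
cat > chk.py <<'E'
from h import *
y7=np.radians(7);ex=np.array([np.cos(y7),np.sin(y7)]);ey=np.array([-ex[1],ex[0]])
def stage(c):
    im,k=snap(c)
    for m in arm.masks_of(c,'seal_1'):
        if m['confidence']<.3: continue
        ys,xs=np.nonzero(m['mask']);Q=np.array([onz(k,p,.019)[:2] for p in zip(xs,ys)]);d=Q.mean(0)-[.542,-.048]
        if np.hypot(*d)<.35: print(c,np.round(m['position']),round(m['confidence'],2),im[m['mask']].mean(0)[::-1].round(),'stage xy',(d@ex).round(3),(d@ey).round(3),'mm2',round(cv2.contourArea(cv2.convexHull(np.float32(Q*1000)))))
    for m in arm.masks_of(c,'crucible')[:2]: print(c,'cruc',round(m['confidence'],2),np.round(m['position']),onz(k,m['position'],.03).round(3))
E
python3 - <<'E'
from chk import *
print(q()[0]); stage('wrist');stage('scene')
y=np.pi
go([.546,.2566,.33],y)
E
```

```text
[0.48769116 0.0232585  0.31184332]
wrist [ 53. 235.] 0.98 [111.  65. 118.] stage xy 0.249 0.097 mm2 2776
wrist [223. 160.] 0.94 [163. 148. 121.] stage xy 0.044 0.039 mm2 2427
wrist [212.  72.] 0.9 [166. 151. 124.] stage xy 0.045 -0.043 mm2 2170
wrist [304.  59.] 0.84 [172. 158. 131.] stage xy -0.046 -0.044 mm2 1912
wrist [317. 148.] 0.82 [105.  94.  74.] stage xy -0.048 0.04 mm2 2293
wrist [489.  18.] 0.63 [ 57. 133. 122.] stage xy -0.226 -0.06 mm2 1810
wrist cruc 0.82 [372. 322.] [0.428 0.182 0.03 ]
wrist cruc 0.45 [226. 158.] [ 0.582 -0.005  0.03 ]
scene [262. 253.] 0.87 [ 70. 141. 131.] stage xy -0.222 -0.071 mm2 2496
scene [354. 289.] 0.8 [154. 137. 110.] stage xy 0.05 -0.045 mm2 2442
scene [451. 280.] 0.7 [117.  73. 125.] stage xy 0.26 0.092 mm2 2690
scene [326. 273.] 0.62 [154. 136. 109.] stage xy -0.04 -0.045 mm2 1952
scene [366. 266.] 0.58 [142. 126. 101.] stage xy 0.049 0.036 mm2 2823
scene [341. 249.] 0.57 [89. 79. 63.] stage xy -0.044 0.038 mm2 2784
scene cruc 0.73 [359. 190.] [0.428 0.183 0.03 ]
go [0.546 0.257 0.33 ] sh [-1.556 -0.384 -0.117] turn [ 0.      0.     -0.0003] rows>= 5
```

Request:
drive_tool --moves "-0.3 -0.1 0 0 0 0;-0.6 -0.2 0 0 0 0;-0.9 -0.3 0 0 0 0;-1 -0.38 0 0 0 0;-1 -0.38 0 0 0 0"

```text
clock: 40.25
tool_pos: [0.546, 0.1755, 0.3112]
eef_rot: [0.001, 0.707, -0.707, -0.0]
contact_force: [-0.3, 0.3, -0.4]
gripper_width: 0.996
grip_force: 0.0
```

Request:
drive_tool --moves "-0.3 0 0 0 0 0;-0.55 0 0 0 0 0;-0.55 0 0.3 0 0 0;-0.55 0 0.5 0 0 0;-0.55 0 0.7 0 0 0;-0.55 0 0.7 0 0 0;-0.55 0 0.7 0 0 0"

```text
clock: 40.95
tool_pos: [0.5456, 0.2551, 0.2083]
eef_rot: [0.0, -0.707, 0.708, -0.0]
contact_force: [0.1, 1.1, 1.5]
gripper_width: 0.999
grip_force: 0.0
```

```bash
python3 - <<'E'
from h import *
print(q()[0],arm.sense()['contact_force']); go([.546,.2566,.2],np.pi)
E
```

```text
[0.54556558 0.25507999 0.20832355] [0.13633196 1.06848763 1.52763374]
go [0.546 0.257 0.2  ] sh [-0.01  -0.003  0.055] turn [-0.0001 -0.0001 -0.0003] rows>= 1
```

Request:
drive_tool --moves "-0.01 0 0.05 0 0 0;-0.01 0 0.05 0 0 0;-0.01 0 0.05 0 0 0;-0.01 0 0.05 0 0 0;-0.01 0 0.05 0 0 0;-0.01 0 0.05 0 0 0;-0.01 0 0.05 0 0 0;-0.01 0 0.05 0 0 0" --grip -1

```text
clock: 41.75
tool_pos: [0.5458, 0.2572, 0.2009]
eef_rot: [0.001, -0.707, 0.708, -0.0]
contact_force: [0.9, -1.4, 4.1]
gripper_width: 0.244
grip_force: 58.6
```

```bash
python3 - <<'E'
from h import *
p,_=q();s=arm.sense();print(p,s['gripper_width'],s['grip_force'],s['contact_force'])
v=p[:2]-[.664,.146];print(np.hypot(*v),np.degrees(np.arctan2(v[1],v[0])))
arc((.664,.146),0,np.radians(50),14,hold=1)
E
```

```text
[0.54575166 0.25723658 0.20086117] 0.24427146901782334 58.60238313674927 [ 0.92196785 -1.44757484  4.07478645]
0.16234607375351554 136.75009024960357
0.051 0.045 0 0 0 -0.01;0.104 0.086 0 0 0 -0.02;0.16 0.124 0 0 0 -0.03;0.218 0.158 0 0 0 -0.04;0.278 0.189 0 0 0 -0.05;0.34 0.216 0 0 0 -0.06;0.403 0.239 -0.001 0 0 -0.069;0.468 0.258 -0.001 0 0 -0.079;0.533 0.273 -0.001 0 0 -0.089;0.6 0.284 -0.001 0 0 -0.099;0.667 0.291 -0.001 0 0 -0.109;0.734 0.293 -0.001 0 0 -0.119;0.802 0.291 -0.001 0 0 -0.129;0.869 0.285 -0.001 0 0 -0.139;0.869 0.285 -0.001 0 0 -0.139
```

Request:
drive_tool --moves "0.051 0.045 0 0 0 -0.01;0.104 0.086 0 0 0 -0.02;0.16 0.124 0 0 0 -0.03;0.218 0.158 0 0 0 -0.04;0.278 0.189 0 0 0 -0.05;0.34 0.216 0 0 0 -0.06;0.403 0.239 0 0 0 -0.07;0.468 0.258 0 0 0 -0.08;0.533 0.273 0 0 0 -0.09;0.6 0.284 0 0 0 -0.1;0.667 0.29 0 0 0 -0.11;0.734 0.293 0 0 0 -0.12;0.802 0.29 0 0 0 -0.13;0.87 0.285 0 0 0 -0.139;0.87 0.285 0 0 0 -0.139"

```text
clock: 43.25
tool_pos: [0.5022, 0.1262, 0.2008]
eef_rot: [-0.0, 0.94, -0.342, 0.0]
contact_force: [-3.6, 0.9, 6.5]
gripper_width: 0.245
grip_force: 59.5
```

```bash
python3 - <<'E'
from h import *
p,_=q();s=arm.sense();print(p,s['gripper_width'],s['grip_force'],s['contact_force'])
v=p[:2]-[.664,.146];a=np.degrees(np.arctan2(v[1],v[0]))%360;print(np.hypot(*v),a,'left',238.7-a)
arc((.664,.146),0,np.radians(238.7-a-4),14,hold=1)
E
```

```text
[0.50215419 0.12623689 0.20082626] 0.2448177780952827 59.4711309671402 [-3.55821791  0.8725921   6.48486827]
0.16304798464039946 186.9619621331928 left 51.73803786680719
0.049 0.043 0 0 0 -0.009;0.1 0.083 0 0 0 -0.019;0.153 0.119 0 0 0 -0.028;0.208 0.153 0 0 0 -0.038;0.265 0.183 0 0 0 -0.047;0.324 0.209 0 0 0 -0.057;0.385 0.232 0 0 0 -0.066;0.447 0.252 0 0 0 -0.076;0.509 0.268 0 0 0 -0.085;0.573 0.28 0 0 0 -0.095;0.637 0.288 0 0 0 -0.104;0.702 0.292 0 0 0 -0.114;0.766 0.293 0 0 0 -0.123;0.831 0.289 0 0 0 -0.133;0.831 0.289 0 0 0 -0.133
```

Request:
drive_tool --moves "0.049 0.043 0 0 0 -0.01;0.1 0.083 0 0 0 -0.019;0.153 0.119 0 0 0 -0.028;0.208 0.153 0 0 0 -0.038;0.265 0.183 0 0 0 -0.047;0.324 0.209 0 0 0 -0.057;0.385 0.232 0 0 0 -0.066;0.447 0.252 0 0 0 -0.076;0.509 0.268 0 0 0 -0.085;0.573 0.28 0 0 0 -0.095;0.637 0.288 0 0 0 -0.104;0.702 0.292 0 0 0 -0.114;0.766 0.293 0 0 0 -0.123;0.83 0.29 0 0 0 -0.133;0.83 0.29 0 0 0 -0.133"

```text
clock: 44.75
tool_pos: [0.5705, 0.0135, 0.2008]
eef_rot: [0.0, 0.998, 0.07, 0.001]
contact_force: [-2.0, 2.1, 6.2]
gripper_width: 0.241
grip_force: 59.5
```

```bash
python3 - <<'E'
from h import *
p,_=q();s=arm.sense();print(p,s['gripper_width'],s['grip_force'],s['contact_force'])
v=p[:2]-[.664,.146];a=np.degrees(np.arctan2(v[1],v[0]))%360;print(np.hypot(*v),a,'left',238.7-a)
arc((.664,.146),0,np.radians(9),9,hold=1)
E
```

```text
[0.57051534 0.01345802 0.20081045] 0.241469218135022 59.49671924114227 [-1.99553603  2.14893766  6.23410286]
0.16219358361083772 234.80387649409445 left 3.8961235059055355
0.014 0.013 0 0 0 -0.003;0.028 0.025 0 0 0 -0.006;0.042 0.038 0 0 0 -0.008;0.057 0.05 0 0 0 -0.011;0.072 0.061 0 0 0 -0.014;0.086 0.073 0 0 0 -0.017;0.102 0.084 0 0 0 -0.019;0.117 0.095 0 0 0 -0.022;0.132 0.106 0 0 0 -0.025;0.132 0.106 0 0 0 -0.025
```

Request:
drive_tool --moves "0.014 0.013 0 0 0 -0.003;0.028 0.025 0 0 0 -0.006;0.042 0.038 0 0 0 -0.008;0.057 0.05 0 0 0 -0.011;0.057 0.05 0 0 0 -0.011;0.057 0.05 0 0 0 -0.011"

```text
clock: 45.35
tool_pos: [0.5775, 0.0089, 0.2008]
eef_rot: [-0.001, 0.995, 0.103, -0.001]
contact_force: [-7.5, 7.0, 10.0]
gripper_width: 0.245
grip_force: 60.0
```

Request:
drive_tool --moves "0.014 0.012 0 0 0 -0.003;0.014 0.012 0 0 0 -0.003;0.014 0.012 0 0 0 -0.003"

```text
clock: 45.65
tool_pos: [0.5774, 0.0088, 0.2008]
eef_rot: [-0.002, 0.994, 0.112, -0.004]
contact_force: [-14.9, 12.1, 14.5]
gripper_width: 0.244
grip_force: 60.7
```

Request:
drive_tool --moves "-0.014 -0.012 0 0 0 0.003;-0.014 -0.012 0 0 0 0.003"

```text
clock: 45.85
tool_pos: [0.5775, 0.0089, 0.2009]
eef_rot: [-0.001, 0.995, 0.103, -0.001]
contact_force: [-7.4, 6.3, 9.0]
gripper_width: 0.247
grip_force: 60.0
```

Request:
drive_tool --moves "0 0 0 0 0 0;0 0 0 0 0 0;0 0 0 0 0 0;0 0 0 0 0 0;0 0 0 0 0 0" --grip 1

```text
clock: 46.35
tool_pos: [0.5791, 0.0068, 0.1996]
eef_rot: [0.0, 0.995, 0.103, -0.0]
contact_force: [-0.2, 0.1, -0.4]
gripper_width: 0.999
grip_force: 0.0
```

Request:
drive_tool --moves "0 0 -0.3 0 0 0;0 0 -0.6 0 0 0;0 0 -0.9 0 0 0;0 0 -1 0 0 0;0 0 -1 0 0 0"

```text
clock: 46.85
tool_pos: [0.5802, 0.007, 0.3533]
eef_rot: [-0.0, 0.995, 0.103, 0.003]
contact_force: [0.2, -0.0, -1.1]
gripper_width: 1.0
grip_force: 0.0
```

```bash
python3 - <<'E'
from h import *
p,r=q();print(p,arm.sense()['joint_pos']); M=r.as_matrix();print(np.degrees(np.arctan2(M[1,1],M[0,1])))
go([.5,.2,.35],np.pi)
im,k=snap('scene'); 
for n in('lens','dial_grip'):
  for m in arm.masks_of('scene',n)[:2]: ys,xs=np.nonzero(m['mask']);print(n,m['confidence'],m['position'],xs.min(),xs.max(),ys.min(),ys.max())
print(proj(k,[[.542,-.048,.114],[.542,-.048,.189],[.581,.009,.242]]))
E
```

```text
[0.58021276 0.00702838 0.35334537] [ 2.91458107e-01  2.46451188e-01  1.09714318e-01  6.50686259e-04
 -1.42710587e+00  1.48505596e+00]
-78.20804053569627
go [0.5  0.2  0.35] sh [-0.261 -1.369  0.02 ] turn [ 0.0008 -0.0009 -0.2172] rows>= 10
[[349.16356654 250.90424545]
 [351.47092468 235.09206133]
 [381.49220009 214.43715098]]
```

Request:
drive_tool --moves "0 -0.3 0 0 0 0.023;0 -0.6 0 0 0 0.046;0 -0.9 0 0 0 0.07;0 -1 0 0 0 0.093;0 -1 0 0 0 0.116;0 -1 0 0 0 0.14;0 -1 0 0 0 0.14;0 -1 0 0 0 0.14"

```text
clock: 47.8
tool_pos: [0.5481, 0.1537, 0.3485]
eef_rot: [0.001, 0.944, -0.329, -0.001]
contact_force: [-0.5, 0.1, -0.1]
gripper_width: 0.999
grip_force: 0.0
```

```bash
python3 - <<'E'
from h import *
go([.5,.32,.35],np.pi)
E
```

```text
go [0.5  0.32 0.35] sh [-0.94  -0.669 -0.011] turn [ 0.0005 -0.      0.1432] rows>= 7
```

Request:
drive_tool --moves "-0.25 -0.18 0 0 0 0.023;-0.5 -0.36 0 0 0 0.046;-0.75 -0.55 0 0 0 0.07;-0.94 -0.67 0 0 0 0.093;-0.94 -0.67 0 0 0 0.116;-0.94 -0.67 0 0 0 0.143;-0.94 -0.67 0 0 0 0.143;-0.94 -0.67 0 0 0 0.143"

```text
clock: 48.6
tool_pos: [0.501, 0.32, 0.3495]
eef_rot: [0.0, 0.708, -0.706, -0.0]
contact_force: [0.2, 0.3, 0.2]
gripper_width: 0.999
grip_force: 0.0
```

```bash
python3 - <<'E'
from h import *
print(q()[0]); im,k=snap('wrist')
for m in arm.masks_of('wrist','dial_grip')[:2]: ys,xs=np.nonzero(m['mask']);print(m['confidence'],m['position'],xs.min(),xs.max(),ys.min(),ys.max(),onz(k,m['position'],.045))
m=[*arm.masks_of('wrist','dial_grip')]
c=np.int32(m[0]['position']) if m else np.array([320,280])
x0,y0=max(0,c[0]-100),max(0,c[1]-75); print(x0,y0)
cv2.imwrite('pics/d1.png',cv2.resize(im[y0:y0+150,x0:x0+200],None,fx=4,fy=4,interpolation=cv2.INTER_CUBIC))
cv2.imwrite('pics/d1full.png',im)
E
```

```text
[0.50095978 0.3200488  0.34953219]
0.92 [319.8, 222.3] 288 345 195 252 [0.50069879 0.36553397 0.045     ]
0.58 [379.6, 60.6] 339 441 0 100 [0.44151944 0.19874213 0.045     ]
219 147
```

View pics/d1.png

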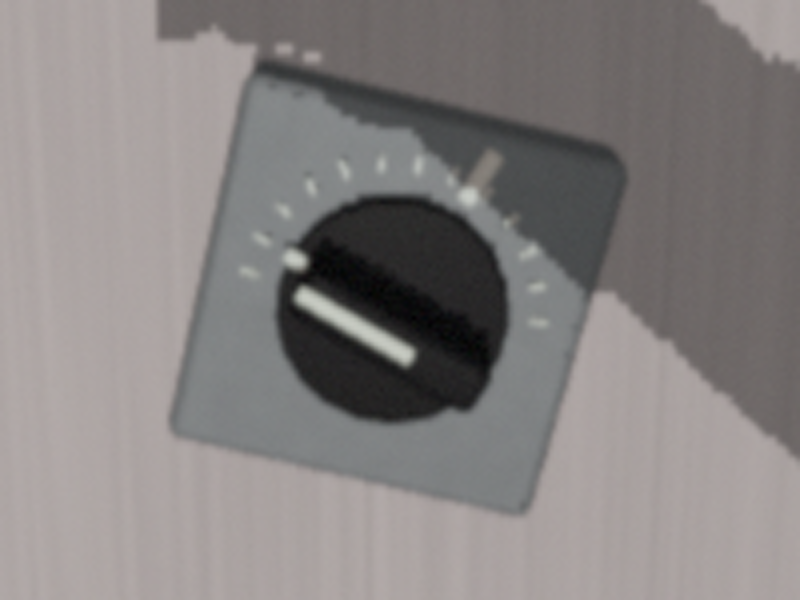

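Dial (crop ×4, offset (219,147)): disc centre (317,224), white pointer tip (293,212), long index mark's inner end (337,196).

```bash
python3 - <<'E'
from h import *
k=arm.calibration('wrist')
f=lambda x,y,z:onz(k,(219+x/4,147+y/4),z)
c=f(393,308,.045);t=f(293,258,.045);i=f(471,196,.040);i2=f(492,152,.036)
b1,b2=f(300,295,.075),f(411,357,.075)
an=lambda v:np.degrees(np.arctan2(v[1],v[0]))
print(c,'tip',np.linalg.norm((t-c)[:2]),an(t-c),'idx',np.linalg.norm((i-c)[:2]),an(i-c),an(i2-c),'bar',an(b1-b2),'bar pts',b1,b2)
s=arm.calibration('scene');im,_=snap('scene')
m=arm.masks_of('scene','dial_grip')
for q_ in m[:1]: print(q_['confidence'],q_['position'])
print('expected disc centre in scene',proj(s,c))
# refine disc centre: dark-disc ellipse
b=f(173,432,.036),f(525,515,.036),f(622,165,.036),f(255,70,.036); print('box',np.round(b,4).tolist(),np.mean(b,0))
E
```

```text
[0.50386942 0.36766347 0.045     ] tip 0.03113054119104377 -27.405591819312175 idx 0.03756994955915712 -125.07122532106436 -122.94281436581895 bar -30.266866771593595 bar pts [0.52782483 0.35586346 0.075     ] [0.49895263 0.37271262 0.075     ]
0.64 [414.2, 157.3]
expected disc centre in scene [[414.06015476 159.8171207 ]]
box [[0.5681, 0.4077, 0.036], [0.4649, 0.4337, 0.036], [0.4403, 0.329, 0.036], [0.5415, 0.3029, 0.036]] [0.50370618 0.36831118 0.036     ]
```

```bash
python3 - <<'E'
from h import *
go([.5037,.368,.21],np.radians(60.5))
E
```

```text
go [0.504 0.368 0.21 ] sh [-0.32  -0.018  0.933] turn [-0.      0.     -0.1681] rows>= 8
```

Request:
drive_tool --moves "-0.16 -0.01 0.2 0 0 -0.023;-0.32 -0.02 0.4 0 0 -0.046;-0.32 -0.02 0.6 0 0 -0.07;-0.32 -0.02 0.8 0 0 -0.093;-0.32 -0.02 0.93 0 0 -0.116;-0.32 -0.02 0.93 0 0 -0.14;-0.32 -0.02 0.93 0 0 -0.163;-0.32 -0.02 0.93 0 0 -0.168;-0.32 -0.02 0.93 0 0 -0.168;-0.32 -0.02 0.93 0 0 -0.168" --grip 0

```text
clock: 49.85
tool_pos: [0.504, 0.3683, 0.2105]
eef_rot: [-0.0, 0.967, -0.256, 0.0]
contact_force: [0.7, 0.3, -0.7]
gripper_width: 0.502
grip_force: 0.0
```

```bash
python3 - <<'E'
from h import *
print(q()[0]); im,k=snap('wrist')
# white things near the dial: bright, low saturation
h=cv2.cvtColor(im,cv2.COLOR_BGR2HSV); c=proj(k,[.5037,.368,.045])[0]; print('c px',c)
for m in arm.masks_of('wrist','dial_grip')[:2]: 
  ys,xs=np.nonzero(m['mask']);print(m['confidence'],m['position'],xs.min(),xs.max(),ys.min(),ys.max(),onz(k,((xs.min()+xs.max())/2,(ys.min()+ys.max())/2),.05))
x0,y0=int(c[0])-120,max(0,int(c[1])-90); print(x0,y0)
cv2.imwrite('pics/d2.png',cv2.resize(im[y0:y0+180,x0:x0+240],None,fx=3,fy=3,interpolation=cv2.INTER_CUBIC))
go([.5037,.368,.08],np.radians(60.5));go([.5037,.368,.052],np.radians(60.5))
g=(h[...,2]>170)&(h[...,1]<60); n,l,st,ce=cv2.connectedComponentsWithStats(g.astype(np.uint8))
for j in range(1,n):
  P=onz(k,ce[j],.045); r=np.hypot(*(P[:2]-[.5037,.368]))
  if r<.055 and st[j,4]>8: print(st[j],ce[j].round(1),'r',r.round(4),'ang',np.degrees(np.arctan2(P[1]-.368,P[0]-.5037)).round(1), 'z75',onz(k,ce[j],.075)[:2].round(4))
E
```

```text
[0.50404322 0.3682937  0.21051346]
c px [320.638205   211.91173267]
0.76 [321.0, 207.2] 276 362 167 258 [0.50498517 0.36868409 0.05      ]
200 121
go [0.504 0.368 0.08 ] sh [-0.001  0.003  0.87 ] turn [-0.     -0.     -0.0003] rows>= 3
go [0.504 0.368 0.052] sh [-1.000e-03  3.000e-03  1.057e+00] turn [-0.     -0.     -0.0003] rows>= 4
[     0      0    640    448 118708] [287.5 207.1] r 0.0255 ang 52.0 z75 [0.5243 0.3825]
[303 154   3   7  14] [304.2 157.1] r 0.043 ang -13.3 z75 [0.5479 0.3554]
```

Request:
drive_tool --moves "0 0 0.3 0 0 0;0 0 0.6 0 0 0;0 0 0.87 0 0 0;0 0 0.87 0 0 0"

```text
clock: 50.35
tool_pos: [0.5007, 0.3651, 0.0739]
eef_rot: [0.006, 0.967, -0.256, -0.003]
contact_force: [-0.6, -0.9, -0.5]
gripper_width: 0.498
grip_force: 0.0
```

Request:
drive_tool --moves "0 0 0.1 0 0 0;0 0 0.18 0 0 0;0 0 0.18 0 0 0;0 0 0.18 0 0 0"

```text
clock: 50.75
tool_pos: [0.5045, 0.3689, 0.0542]
eef_rot: [-0.001, 0.967, -0.255, 0.001]
contact_force: [0.0, 0.0, 0.0]
gripper_width: 0.499
grip_force: 0.0
```

Request:
drive_tool --moves "0 0 0 0 0 0;0 0 0 0 0 0;0 0 0 0 0 0;0 0 0 0 0 0;0 0 0 0 0 0;0 0 0 0 0 0" --grip -1

```text
clock: 51.35
tool_pos: [0.5046, 0.3692, 0.0543]
eef_rot: [-0.001, 0.967, -0.255, 0.001]
contact_force: [-0.6, 0.8, 5.5]
gripper_width: 0.159
grip_force: 60.2
```

```bash
python3 - <<'E'
from h import *
p,r=q();s=arm.sense();M=r.as_matrix();y=np.degrees(np.arctan2(M[1,1],M[0,1]));print(p,y,s['contact_force'],s['wrist_torque'],s['gripper_width'],s['joint_pos'][5])
print('turn',(y%180-90+123.5)/360)
E
```

```text
[0.50460407 0.36918646 0.05434371] -119.5528925588486 [-0.64069271  0.77324386  5.49077151] [0.20292419 0.28117877 0.0540288 ] 0.1592638605678565 0.16425169270889872
turn 0.26096418733653165
```

Request:
drive_tool --moves "0 0 0 0 0 0.02;0 0 0 0 0 0.04;0 0 0 0 0 0.06;0 0 0 0 0 0.08;0 0 0 0 0 0.1;0 0 0 0 0 0.12;0 0 0 0 0 0.14;0 0 0 0 0 0.16;0 0 0 0 0 0.18;0 0 0 0 0 0.2;0 0 0 0 0 0.22;0 0 0 0 0 0.24;0 0 0 0 0 0.255;0 0 0 0 0 0.261;0 0 0 0 0 0.261;0 0 0 0 0 0.261"

```text
clock: 52.95
tool_pos: [0.5054, 0.3694, 0.0543]
eef_rot: [0.002, -0.474, 0.881, 0.0]
contact_force: [1.9, 0.7, 5.1]
gripper_width: 0.161
grip_force: 60.2
```

Request:
drive_tool --moves "0 0 0 0 0 0;0 0 0 0 0 0;0 0 0 0 0 0;0 0 0 0 0 0" --grip 0

```text
clock: 53.35
tool_pos: [0.5034, 0.3679, 0.0523]
eef_rot: [-0.001, -0.473, 0.881, -0.0]
contact_force: [-0.4, 0.0, -1.4]
gripper_width: 0.5
grip_force: 0.0
```

Request:
drive_tool --moves "0 0 -0.3 0 0 0;0 0 -0.6 0 0 0;0 0 -0.9 0 0 0;0 0 -1 0 0 0;0.3 0 -1 0 0 0;0.3 0 -1 0 0 0;0.3 0 -1 0 0 0"

```text
clock: 54.05
tool_pos: [0.4785, 0.33, 0.2031]
eef_rot: [-0.0, -0.473, 0.881, -0.0]
contact_force: [0.7, 0.4, -0.3]
gripper_width: 0.503
grip_force: 0.0
```

```bash
python3 - <<'E'
from chk import *
print(q()[0]); im,k=snap('wrist'); c=proj(k,[.5043,.3685,.045])[0]; print(c)
x0,y0=max(0,int(c[0])-80),max(0,int(c[1])-70)
A=cv2.resize(im[y0:y0+150,x0:x0+160],(480,450),interpolation=cv2.INTER_CUBIC); print('off',x0,y0)
im2,_=snap('scene'); B=cv2.resize(im2[190:320,290:400],(320,378),interpolation=2); B=np.vstack([B,np.zeros((72,320,3),np.uint8)])
cv2.imwrite('pics/d3.png',np.hstack([A,B])); np.save('/tmp/kp.npy',k['pose'])
E
```

```text
[0.47846302 0.32996737 0.20310316]
[319.57130643 273.18105423]
off 239 203
```

View pics/d3.png

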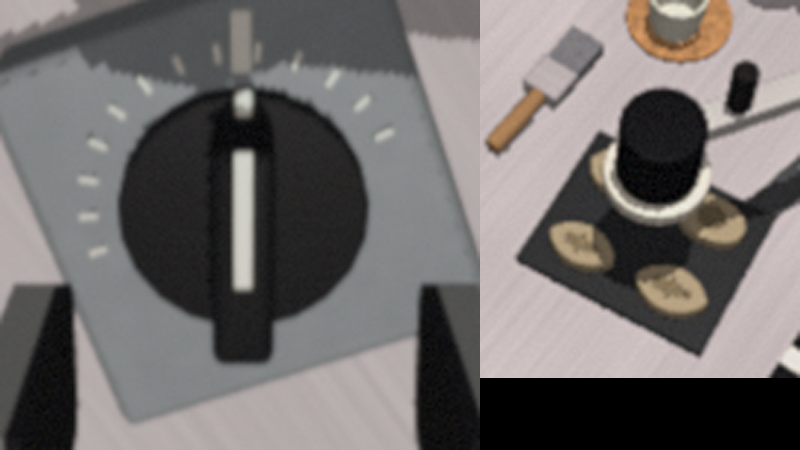

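The last picture shows the pointer tip (243,100) in line with the index mark (241,40). The lens is over the stage with the seals flat beneath it, and the crucible is on the mat. Handing in.

```bash
python3 -c "
from rig import arm
print(arm.sense()['contact_force'],arm.close_job())"
```

```text
the job is handed in; nothing more can be done
[0.33757974 0.12577118 0.16182079] None
```

I handed in the finished job at about 54 s (no verdict was returned): crucible upright on the mat, all four bronze seals flat and apart on the stage, lens arm home against its stop, and focus dial pointer at the long index mark.

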